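Open the microphones, knock their locking pins home and close them

TASK

First lift every mesh cover off the microphone bodies and stand the covers upright in the black tray. Then knock each of the three sprung locking pins fully home with brisk blows of the mallet, never pushing a pin with the gripper, and stand the mallet back on its rubber mat, on the same face as before. Finally put every cover back over the collar of a body, any body, fully down on its deck; leave the bodies standing, and the jar, the finished microphone and the screwdriver alone.

Things in the scene. Friction and masses are not known exactly. Their poses are not given: they have to be found in the camera images.
- base_left: Microphone body (robot's left, largest y), one of three alike: loose round aluminium block, 78 mm across, 50 mm high, 0.8 kg. Origin: centre of its underside, z up. On its deck (z = 50 mm) a white oblong collar, 30 mm along x, 48 mm along y, 6 mm high; the sprung locking pin stands in its middle, on the body's axis. A cover goes over collar and pin, the same way round (x to x).
- base_mid: Microphone body (middle), one of three alike: loose round aluminium block, 78 mm across, 50 mm high, 0.8 kg. Origin: centre of its underside, z up. On its deck (z = 50 mm) a white oblong collar, 30 mm along x, 48 mm along y, 6 mm high; the sprung locking pin stands in its middle, on the body's axis. A cover goes over collar and pin, the same way round (x to x).
- base_right: Microphone body (robot's right, smallest y), one of three alike: loose round aluminium block, 78 mm across, 50 mm high, 0.8 kg. Origin: centre of its underside, z up. On its deck (z = 50 mm) a white oblong collar, 30 mm along x, 48 mm along y, 6 mm high; the sprung locking pin stands in its middle, on the body's axis. A cover goes over collar and pin, the same way round (x to x).
- pin_left (a joint): How far the locking pin of base_left has been driven down, in m: 0 = fully up, 0.016 = fully home. It may start a few mm down. It takes about 8 N to start and about 12 N near the end, and stays where it is driven (friction holds it against its spring).
- pin_left_top (a point): Centre of the flat top of the pin's head on base_left. The steel head is 18 mm across and 6 mm thick, on a 10 mm stem. Its top is 78 mm above the underside of the body when the pin is fully up and 62 mm when home, the head then sitting on the collar.
- pin_mid (a joint): How far the locking pin of base_mid has been driven down, in m: 0 = fully up, 0.016 = fully home. It may start a few mm down. It takes about 8 N to start and about 12 N near the end, and stays where it is driven (friction holds it against its spring).
- pin_mid_top (a point): Centre of the flat top of the pin's head on base_mid. The steel head is 18 mm across and 6 mm thick, on a 10 mm stem. Its top is 78 mm above the underside of the body when the pin is fully up and 62 mm when home, the head then sitting on the collar.
- pin_right (a joint): How far the locking pin of base_right has been driven down, in m: 0 = fully up, 0.016 = fully home. It may start a few mm down. It takes about 8 N to start and about 12 N near the end, and stays where it is driven (friction holds it against its spring).
- pin_right_top (a point): Centre of the flat top of the pin's head on base_right. The steel head is 18 mm across and 6 mm thick, on a 10 mm stem. Its top is 78 mm above the underside of the body when the pin is fully up and 62 mm when home, the head then sitting on the collar.
- cover_left: Wire-mesh microphone head cover (may be absent: base_left is then already open): rigid oblong box, open below, inside clear, 46 mm along x, 64 mm along y, 75 mm high, walls 3 mm, 0.12 kg. Origin: centre of its open lower rim, z up. Starts loose over the collar and pin of base_left, rim on the deck (50 mm above the bench), 5 mm play all round; lifts straight off.
- cover_mid: Wire-mesh microphone head cover (may be absent: base_mid is then already open): rigid oblong box, open below, inside clear, 46 mm along x, 64 mm along y, 75 mm high, walls 3 mm, 0.12 kg. Origin: centre of its open lower rim, z up. Starts loose over the collar and pin of base_mid, rim on the deck (50 mm above the bench), 5 mm play all round; lifts straight off.
- cover_right: Wire-mesh microphone head cover (may be absent: base_right is then already open): rigid oblong box, open below, inside clear, 46 mm along x, 64 mm along y, 75 mm high, walls 3 mm, 0.12 kg. Origin: centre of its open lower rim, z up. Starts loose over the collar and pin of base_right, rim on the deck (50 mm above the bench), 5 mm play all round; lifts straight off.
- tray: Shallow black plastic tray fixed to the bench, 270 mm along its x, 170 mm along its y outside, walls 5 mm, rim 28 mm above the bench, floor 5 mm thick. Origin under its centre at bench height, z up. It is on the left or the right of the work; there is room for three covers standing in a row along its x.
- pad: Thin black rubber mat lying flat on the bench, 240 mm along its x, 170 mm along its y, about 1 mm thick; the mallet's place. Origin at its centre at bench height. It is on the side opposite to the tray.
- mallet: Mallet, 0.3 kg: square head 46 x 46 mm, 56 mm high, rubber faces below and on top; level wooden handle 22 mm wide, 26 mm high. Stands on its lower striking face. Origin: centre of that face; z up along the head; the handle runs along -x from x = -23 to -138 mm, its axis 35 mm above the lower face. Centre of mass about 9 mm from the head's axis, towards the handle.
- jar: Bystander: closed jar 48 mm across, 60 mm high. Origin under its centre. Leave alone.
- finished_mic: Bystander: a finished microphone, 64 mm across, 145 mm high, standing at the far side. Origin under its centre. Leave alone.
- driver: Bystander: screwdriver lying at the far side. Leave alone.

How it is judged:
By the outcome, as a careful person would: the job done as asked, in the order asked, and still so for the second after the job is handed in, with the robot touching nothing.
Of cover_left, cover_mid, cover_right only 2 to 3 are there at a start; the rules pass over those that are not, and their reading is None.
At some moment in a run one of mallet, base_left, base_mid, base_right may be knocked a few centimetres aside while the robot is not near it.
It also fails if it takes over 210 s, if anything falls off the work surface, if the arm or the gripper's body presses on something with over 40 N, if the wrist force passes 120 N, or if a joint passes its speed limit or range.

ROBOT

A 6-joint arm with a two-finger parallel gripper is mounted at the origin on the work surface. World frame = base frame: x ahead of the robot, y to its left, z up, the work surface at z = 0. Lengths are in m, angles in rad, forces in N, time in s.
With the tool pointing down it reaches from about 0.25 to 0.725 m from the base axis. Payload 4 kg.
Tool frame: the origin (TCP) lies midway between the tips of the shut fingers; the grasp point (between the pads) lies 19 mm behind it; y points along the fingers, z is the direction in which the jaws open and shut, and the axes are right-handed (so a half turn about y gives the same grasp; the last joint's range is limited). The gripper opens to 85 mm and grips with 20 to 120 N. Pads are 22 mm wide; open, the fingers measure 114 mm over their backs; the gripper's body (76 mm by 85 mm) begins 54 mm behind the grasp point. The pads swing forward as they close: fully open they stand 13 mm farther back than shut.
Start: joints at [1.107, 0.241, 0.005, 1.335, 0, 1.571], TCP at [0.224, 0.447, 0.231] pointing down, gripper open.
Joint ranges: [-2.72, 2.72], [-1.05, 1.87], [-1.09, 1.28], [-1.99, 2.15], [-1.42, 1.44], [-3.14, 3.14]. Speed limits (rad/s): [2.79, 2.79, 3.14, 3.14, 3.14, 3.14].

INTERFACE

Orientations are given as a unit quaternion [x, y, z, w].
In Python, from workcell import bot gives the robot as it stands. The module is installed in compiled form; this text tells all that it offers.
- The arm moves only by the shell command python3 -m handwheel 'ROWS' [OPENING]. ROWS is JSON, a list of rows, each a list of 6 numbers: the shift along the tool's x, y, z in units of 25 mm (1.0 is 25 mm), then the turn, a rotation vector about the tool's x, y, z in units of 10 degrees (1.0 is 10 degrees). A call has exactly 5 rows; each row is the pose to reach, as a shift and turn from the pose commanded when the call began, along the tool's axes at that moment; what a row does not reach only later rows make up. A row lasts 1/8 s, in which the tool goes at most 62.5 mm and 10.7 degrees, less where a joint would pass 70% of its speed; a pose out of reach is approached as far as the arm can. A call with a gripper value outside its range is refused whole. OPENING is the gripper command: -1 is shut, 1 is fully open, values between are in proportion, set as the call begins (- or left out, the last holds). The fingers move at their own pace and stop on an object; the grip force is fixed at half the most. Time passes only in rows, so rows that repeat a pose let the fingers close, or fill a call up. It gives the time, the measured TCP pose, the force and the opening at its end, in the units of the state.
- bot.get_obs(): the state, without advancing time (a new reading comes with each control period).
- bot.camera(name): name is "scene" or "top"; returns a dict with "color" (480x640x3 uint8, red, green, blue), "fx", "fy", "cx", "cy" (pixels), "dist_coeffs" ([k1, k2, p1, p2, k3] as OpenCV has them; the pictures are not rectified), "rvec" (rotation vector, rad) and "tvec" (3), from world to camera coordinates, as OpenCV has them. Camera axes: x right, y down, z forward; pixel columns grow to the right and rows downward; lengths in m; the calibration is good to about 2 mm. A picture is of the moment at which its call begins. There is no depth.
- bot.job_done(): hands the job in, once; it reports no verdict.
The state is a dict: "clock": time; "joint_pos": joint angles; "joint_vel": joint speeds; "tau": joint torques, N m; "eef_pos": TCP position; "tool_rot": TCP orientation; "ft_force": force on the tool from outside, world axes, zero at the start; "ft_torque": the same for the moment, N m; "grip_width": finger opening in m.
Only numpy, scipy, OpenCV 4.12 (cv2) and the standard library are available. Lean on these libraries where they do the work, as an engineer would, in place of code of your own. Each camera call takes 0.05 s, during which the arm holds its last target.

## Working session

There is one attempt and no reset: what is moved stays moved. The work goes in short steps, Python scripts to look and compute and a shell command to move; the robot and the scene stay as the last step left them, time stands still between calls to the robot, and variables do not carry over. Pictures are saved under pics/ and viewed, and the job is handed in when it is done.

```bash
mkdir -p pics; cat > h.py <<'E'
import numpy as np, cv2
from workcell import bot
def snap(name,fn):
    c=bot.camera(name); cv2.imwrite('pics/'+fn,c['color'][:,:,::-1]); return c
def cal(c):
    K=np.array([[c['fx'],0,c['cx']],[0,c['fy'],c['cy']],[0,0,1.]]);return K,np.array(c['dist_coeffs'],float),np.array(c['rvec'],float),np.array(c['tvec'],float)
def px(c,u,v,z):
    K,d,r,t=cal(c); n=cv2.undistortPoints(np.array([[[u,v]]],float),K,d)[0,0]
    R=cv2.Rodrigues(r)[0]; o=-R.T@t; q=R.T@np.array([n[0],n[1],1]); return o+q*(z-o[2])/q[2]
def proj(c,P):
    K,d,r,t=cal(c); return cv2.projectPoints(np.array(P,float).reshape(-1,1,3),r,t,K,d)[0].reshape(-1,2)
E
python3 - <<'E'
from h import *
o=bot.get_obs(); print(o)
for n in('top','scene'):
    c=snap(n,n+'0.png'); K,d,r,t=cal(c); print(n,c['fx'],-cv2.Rodrigues(r)[0].T@t)
E
```

```text
{'clock': 0.0, 'joint_pos': array([ 1.10702111e+00,  2.41405959e-01,  3.70541144e-03,  1.33519482e+00,
       -2.30544697e-05,  1.57077437e+00]), 'joint_vel': array([-1.89461171e-04,  1.58299676e-03, -6.82298061e-04,  2.94874415e-04,
        3.78038882e-05,  1.98479768e-04]), 'tau': array([ 1.86101183e-04, -3.72315896e+01,  2.52407455e+01,  1.68950408e-02,
        1.71430806e-04,  6.72812845e-06]), 'eef_pos': array([0.22338406, 0.44661   , 0.23040928]), 'tool_rot': array([ 0.68890613, -0.16265873,  0.16233348, -0.68745787]), 'ft_force': array([ 0.12671749,  0.09007566, -0.22589171]), 'ft_torque': array([-0.01017492,  0.01411945,  0.00967594]), 'grip_width': 0.08500195813450452}
top 518.2037209285351 [0.4846932  0.0097044  1.19962488]
scene 457.61155668461083 [1.10584286 0.74033915 0.72399446]
```

View pics/top0.png

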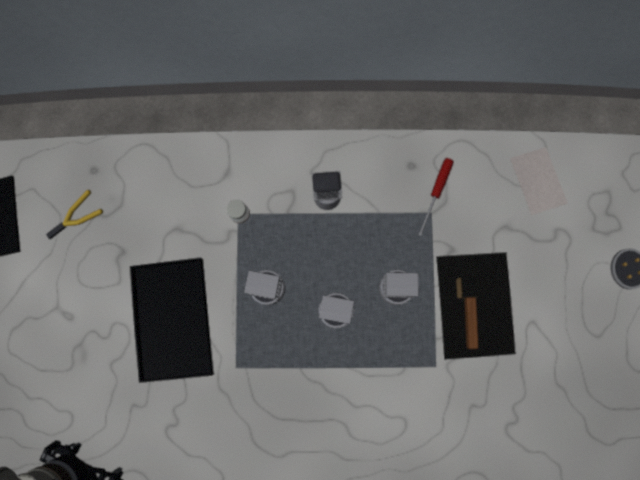

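View pics/scene0.png

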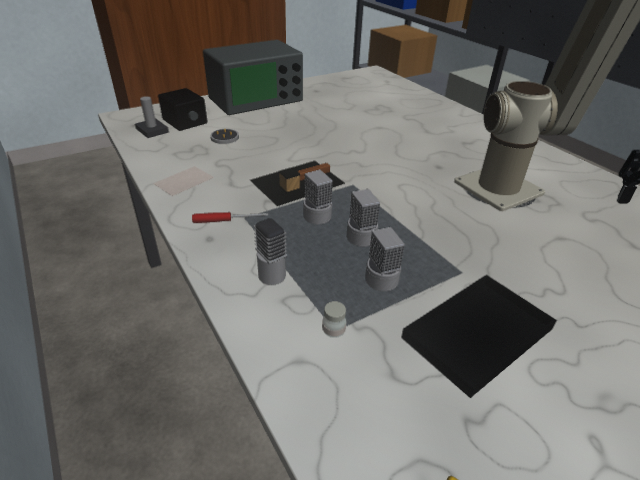

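```bash
python3 - <<'E'
import cv2,numpy as np
a=cv2.imread('pics/top0.png')
b=a[240:390,120:330];c=a[240:390,310:520]
f=lambda b:cv2.convertScaleAbs(cv2.resize(b,(780,557),interpolation=cv2.INTER_CUBIC),alpha=1.6,beta=15)
cv2.imwrite('pics/zl.png',f(b));cv2.imwrite('pics/zr.png',f(c))
E
```

```text
(no output)
```

View pics/zl.png

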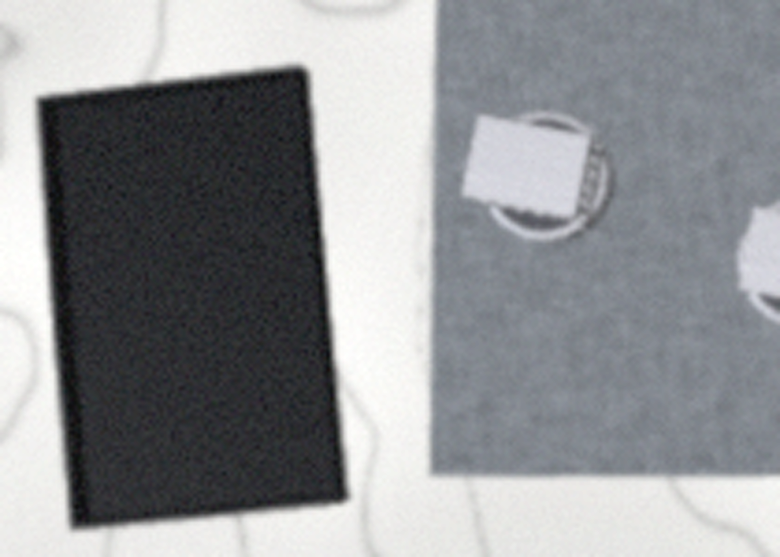

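View pics/zr.png

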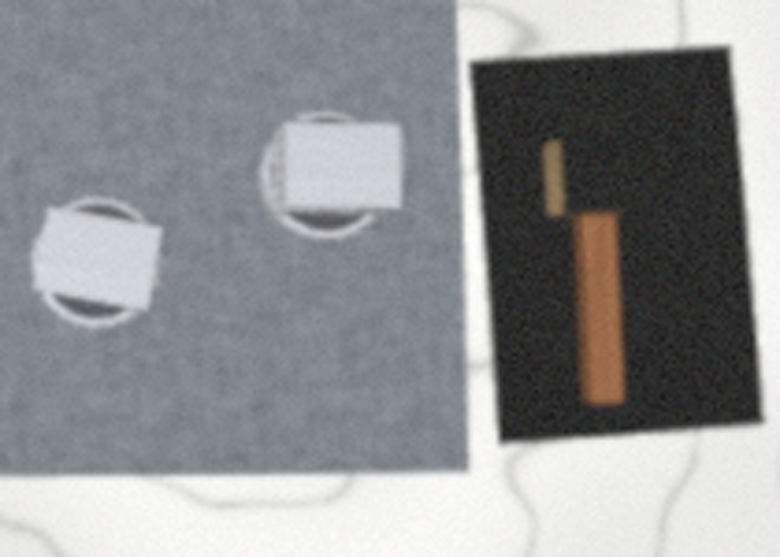

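```bash
cat > m.py <<'E'
from h import *
def rect(c,pts,z):
    W=np.array([px(c,u,v,z)[:2] for u,v in pts]); ce=W.mean(0)
    # long edges
    L=[np.linalg.norm(W[i]-W[(i+1)%4]) for i in range(4)]
    return ce,L,W
E
python3 - <<'E'
from m import *
c=bot.camera('top'); s=780/210
ZL=lambda p:[(u/s+120-.5+.5/s*1,v/s+240-.5+.5/s) for u,v in p]
ZR=lambda p:[(u/s+310-.5+.5/s,v/s+240-.5+.5/s) for u,v in p]
for n,p,z in [('L',ZL([(480,115),(592,133),(577,218),(463,197)]),.125),('M',ZR([(48,207),(162,228),(150,310),(34,290)]),.125),('R',ZR([(286,122),(403,124),(402,208),(286,208)]),.125),
 ('tray',ZL([(38,98),(305,67),(346,500),(72,526)]),.028),('pad',ZR([(470,61),(729,46),(763,423),(500,441)]),.001),
 ('handle',ZR([(575,213),(617,212),(626,404),(582,406)]),.048)]:
    ce,L,W=rect(c,p,z); e1=W[1]-W[0]+W[2]-W[3]; e2=W[3]-W[0]+W[2]-W[1]
    print(n,ce.round(4),np.round(L,3),'yawx(deg, x axis=-e2)',np.degrees(np.arctan2(-e2[1],-e2[0])).round(1),'from e1',np.degrees(np.arctan2(-e1[1],-e1[0])).round(1)-90, )
for n,p in (('cL',ZL([(545,175)])),('cM',ZR([(97,262)])),('cR',ZR([(326,175)]))): print(n,px(c,*p[0],.05)[:2].round(4))
for p in ZR([(544,140),(562,140),(566,216),(546,217)]): print(px(c,*p,.056)[:2].round(4),px(c,*p,.0)[:2].round(4))
print(bot.get_obs()['tool_rot'])
E
```

```text
L [0.5629 0.1544] [0.064 0.048 0.065 0.047] yawx(deg, x axis=-e2) -10.3 from e1 -9.900000000000006
M [ 5.104e-01 -1.000e-04] [0.065 0.046 0.065 0.047] yawx(deg, x axis=-e2) -9.4 from e1 -10.400000000000006
R [ 0.5614 -0.1382] [0.066 0.047 0.065 0.048] yawx(deg, x axis=-e2) -1.6 from e1 -1.0
tray [0.4897 0.3782] [0.173 0.266 0.173 0.266] yawx(deg, x axis=-e2) 6.6 from e1 6.299999999999997
pad [ 0.5208 -0.3269] [0.169 0.239 0.168 0.237] yawx(deg, x axis=-e2) 2.9 from e1 2.5999999999999943
handle [ 0.4793 -0.3017] [0.026 0.115 0.027 0.115] yawx(deg, x axis=-e2) 0.6 from e1 0.9000000000000057
cL [0.5627 0.1542]
cM [5.103e-01 1.000e-04]
cR [ 0.5611 -0.1373]
[ 0.5804 -0.2687] [ 0.5851 -0.2823]
[ 0.5803 -0.2797] [ 0.585  -0.2939]
[ 0.5347 -0.2805] [ 0.5371 -0.2947]
[ 0.5343 -0.2683] [ 0.5367 -0.2819]
[ 0.68872524 -0.16263278  0.16240296 -0.68762883]
```

```bash
cat > g.py <<'E'
import sys
from h import *
from scipy.spatial.transform import Rotation as Ro
def plan(x,y,z,yaw,obs=None):
    o=obs or bot.get_obs(); R=Ro.from_quat(o['tool_rot']); M=R.as_matrix()
    best=None
    for k in (0,180):
        a=np.radians(yaw+k); zt=np.array([np.cos(a),np.sin(a),0]); yt=np.array([0,0,-1.]); xt=np.cross(yt,zt)
        rv=(R.inv()*Ro.from_matrix(np.c_[xt,yt,zt])).as_rotvec()
        if best is None or np.linalg.norm(rv)<np.linalg.norm(best): best=rv
    d=M.T@(np.array([x,y,z])-o['eef_pos'])
    s=d/.025; t=np.degrees(best)/10
    print('row',np.r_[s,t].round(2).tolist(),'nrows pos %.1f rot %.1f'%(np.linalg.norm(d)/.0625,np.linalg.norm(np.degrees(best))/10.7),'jawyaw now %.1f'%np.degrees(np.arctan2(M[1,2],M[0,2])),'q1 %.2f q6 %.2f'%(o['joint_pos'][0],o['joint_pos'][5]),'pos',o['eef_pos'].round(4))
if __name__=='__main__': plan(*map(float,sys.argv[1:5]))
E
python3 g.py 0.5629 0.1544 0.19 -10
```

```text
row [17.37, 1.63, -4.38, 0.01, 7.34, 0.01] nrows pos 7.2 rot 6.9 jawyaw now 63.4 q1 1.11 q6 1.57 pos [0.2235 0.4468 0.2306]
```

```bash
python3 -m handwheel '[[17.37,1.63,-4.38,0,7.34,0],[17.37,1.63,-4.38,0,7.34,0],[17.37,1.63,-4.38,0,7.34,0],[17.37,1.63,-4.38,0,7.34,0],[17.37,1.63,-4.38,0,7.34,0]]' 1; python3 g.py 0.5629 0.1544 0.19 -10
```

```text
clock: 0.78
eef_pos: [0.4607, 0.2426, 0.2026]
tool_rot: [0.539, -0.458, 0.457, -0.539]
ft_force: [1.4, 0.2, 0.9]
grip_width: 0.0852
row [4.15, 0.5, 3.46, 0.0, 1.94, -0.0] nrows pos 2.2 rot 1.8 jawyaw now 9.4 q1 0.48 q6 1.89 pos [0.4607 0.2426 0.2026]
```

```bash
python3 -m handwheel '[[4.15,0.5,3.46,0,1.94,0],[4.15,0.5,3.46,0,1.94,0],[4.15,0.5,3.46,0,1.94,0],[4.15,0.5,3.46,0,1.94,0],[4.15,0.5,3.46,0,1.94,0]]' ; python3 g.py 0.5629 0.1544 0.081 -10
```

```text
clock: 1.4
eef_pos: [0.5612, 0.1575, 0.1906]
tool_rot: [-0.457, 0.54, -0.54, 0.456]
ft_force: [-0.1, 0.3, -0.1]
grip_width: 0.0856
row [0.11, 4.38, 0.09, 0.0, 0.04, -0.0] nrows pos 1.8 rot 0.0 jawyaw now -9.6 q1 0.27 q6 2.01 pos [0.5612 0.1575 0.1906]
```

```bash
python3 -m handwheel '[[0.11,1.5,0.09,0,0,0],[0.11,3,0.09,0,0,0],[0.11,4.38,0.09,0,0,0],[0.11,4.38,0.09,0,0,0],[0.11,4.38,0.09,0,0,0]]' ; python3 -c "
from h import *
snap('scene','s1.png');snap('top','t1.png')"; python3 g.py 0.5629 0.1544 0.081 -10
```

```text
clock: 2.02
eef_pos: [0.5644, 0.1546, 0.0827]
tool_rot: [0.456, -0.54, 0.54, -0.457]
ft_force: [0.7, -0.2, 0.0]
grip_width: 0.0854
row [0.01, 0.09, -0.1, -0.02, 0.04, -0.01] nrows pos 0.1 rot 0.0 jawyaw now -9.6 q1 0.27 q6 2.01 pos [0.5653 0.1543 0.0833]
```

View pics/s1.png

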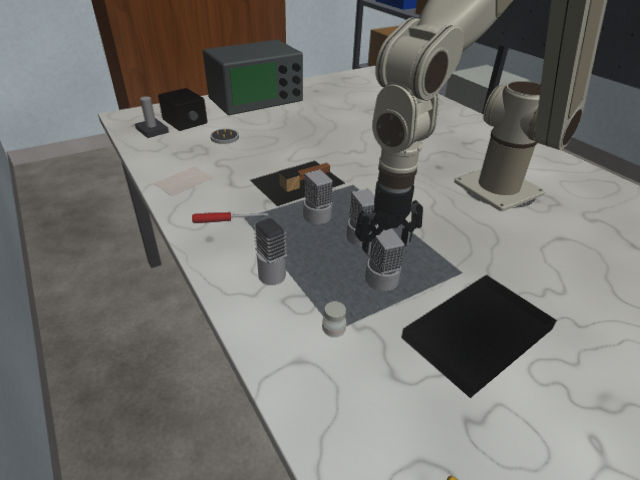

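```bash
python3 -c "
from h import *
for n in('scene','top'):
  c=bot.camera(n);o=bot.get_obs();print(n,proj(c,[o['eef_pos'],[.5629,.1544,.125],[.5629,.1544,.05],[.5629,.1544,.0]]))
  "
python3 -c "
import cv2
a=cv2.imread('pics/s1.png')[170:310,310:480];cv2.imwrite('pics/s1z.png',cv2.resize(a,None,fx=4,fy=4))
a=cv2.imread('pics/t1.png')[220:360,190:360];cv2.imwrite('pics/t1z.png',cv2.resize(a,None,fx=4,fy=4))"
```

```text
scene [[384.53507528 251.73308435]
 [387.66522405 236.487949  ]
 [383.83218186 262.82719936]
 [381.4626711  279.14262127]]
top [[264.58996139 284.57674333]
 [261.77329665 284.23073039]
 [266.25872365 286.66671361]
 [268.94238416 288.12313609]]
```

View pics/s1z.png

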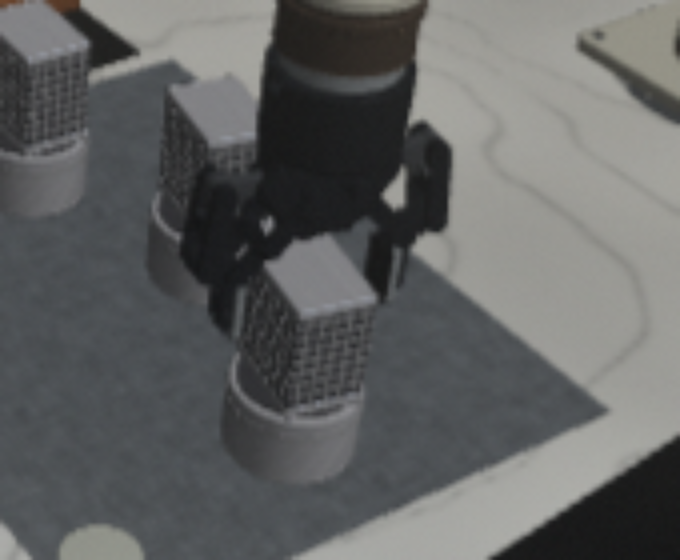

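View pics/t1z.png

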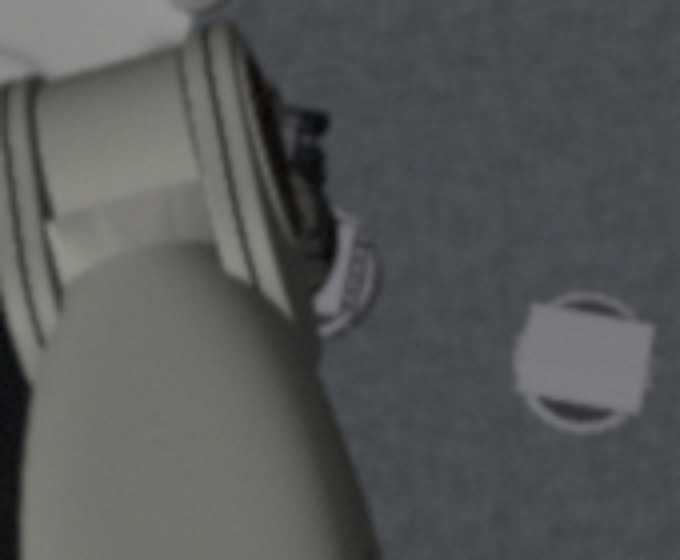

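```bash
python3 -c "
from h import *
c=bot.camera('scene')
o=bot.get_obs();print(o['eef_pos'],o['ft_force'])
a=cv2.imread('pics/scene0.png')[170:310,310:480].copy()
a=cv2.resize(a,None,fx=4,fy=4)
def draw(cx,cy,yaw,col):
  th=np.linspace(0,2*np.pi,60)
  for z in(0,.05):
    p=proj(c,np.c_[cx+.039*np.cos(th),cy+.039*np.sin(th),0*th+z]); cv2.polylines(a,[((p-[310,170]+.5)*4).astype(int)],True,col,1)
  co=np.array([[1,1],[1,-1],[-1,-1],[-1,1]])*[.023,.032]; y=np.radians(yaw); co=co@np.array([[np.cos(y),np.sin(y)],[-np.sin(y),np.cos(y)]])+[cx,cy]
  p=proj(c,np.c_[co,[.125]*4]); cv2.polylines(a,[((p-[310,170]+.5)*4).astype(int)],True,col,1)
draw(.5629,.1544,-10,(0,0,255)); draw(.5104,0,-10,(0,0,255)); draw(.5614,-.1380,-1.3,(0,0,255))
cv2.imwrite('pics/s0z.png',a)
"
```

```text
[0.56497104 0.15371275 0.08258271] [-0.21112316 -0.12981841  0.58065213]
```

View pics/s0z.png

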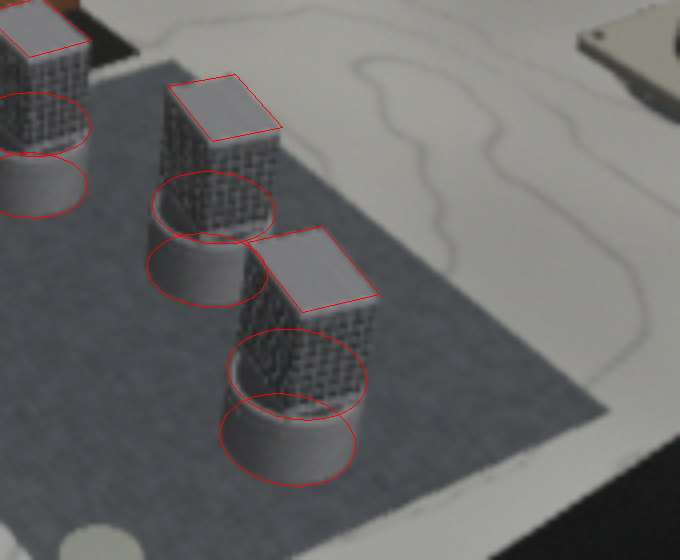

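```bash
python3 -m handwheel '[[0,0.08,-0.08,0,0,0],[0,0.08,-0.08,0,0,0],[0,0.08,-0.08,0,0,0],[0,0.08,-0.08,0,0,0],[0,0.08,-0.08,0,0,0]]'; python3 -m handwheel '[[0,0,0,0,0,0],[0,0,0,0,0,0],[0,0,0,0,0,0],[0,0,0,0,0,0],[0,0,0,0,0,0]]' -1;python3 g.py 0.5629 0.1544 0.2 -10
```

```text
clock: 2.9
eef_pos: [0.5621, 0.1536, 0.0789]
tool_rot: [-0.456, 0.54, -0.54, 0.456]
ft_force: [-0.4, -0.2, 1.1]
grip_width: 0.0854
clock: 3.52
eef_pos: [0.5623, 0.1538, 0.0793]
tool_rot: [0.456, -0.54, 0.541, -0.456]
ft_force: [-0.0, 0.4, 1.5]
grip_width: 0.0456
row [-0.03, -4.83, 0.02, -0.0, 0.03, -0.0] nrows pos 1.9 rot 0.0 jawyaw now -9.7 q1 0.27 q6 2.01 pos [0.5623 0.1538 0.0793]
```

```bash
python3 -m handwheel '[[0,-0.5,0,0,0,0],[0,-1.5,0,0,0,0],[0,-3,0,0,0,0],[0,-4.5,0,0,0,0],[0,-4.8,0,0,0,0]]'; python3 g.py 0.567 0.3615 0.15 6.5
```

```text
clock: 4.15
eef_pos: [0.5637, 0.1541, 0.2025]
tool_rot: [0.454, -0.54, 0.541, -0.458]
ft_force: [1.4, 0.4, -1.3]
grip_width: 0.0455
row [-8.19, 2.11, -1.28, -0.03, -1.62, -0.01] nrows pos 3.4 rot 1.5 jawyaw now -9.7 q1 0.27 q6 2.01 pos [0.5637 0.1541 0.2025]
```

```bash
python3 -m handwheel '[[-2,0.5,-0.3,0,-0.4,0],[-4,1,-0.6,0,-0.8,0],[-6,1.5,-0.9,0,-1.2,0],[-8.19,2.1,-1.28,0,-1.62,0],[-8.19,2.1,-1.28,0,-1.62,0]]'; python3 -m handwheel '[[0,0,0,0,0,0],[0,0,0,0,0,0],[0,0,0,0,0,0],[0,0,0,0,0,0],[0,0,0,0,0,0]]';python3 g.py 0.567 0.3615 0.0355 6.5
```

```text
clock: 4.78
eef_pos: [0.5622, 0.3642, 0.142]
tool_rot: [0.531, -0.47, 0.468, -0.527]
ft_force: [-0.8, -1.0, -0.4]
grip_width: 0.0452
clock: 5.4
eef_pos: [0.5652, 0.3605, 0.1469]
tool_rot: [-0.527, 0.471, -0.471, 0.528]
ft_force: [0.2, 0.1, -1.3]
grip_width: 0.0457
row [-0.03, 4.46, 0.07, -0.0, -0.0, -0.0] nrows pos 1.8 rot 0.0 jawyaw now 6.5 q1 0.57 q6 2.03 pos [0.5652 0.3605 0.1469]
```

```bash
python3 -m handwheel '[[0,1.5,0.05,0,0,0],[0,3,0.05,0,0,0],[0,4,0.05,0,0,0],[0,4.4,0.05,0,0,0],[0,4.4,0.05,0,0,0]]'; python3 -m handwheel '[[0,0.05,0,0,0,0],[0,0.1,0,0,0,0],[0,0.1,0,0,0,0],[0,0.1,0,0,0,0],[0,0.1,0,0,0,0]]'
```

```text
clock: 6.02
eef_pos: [0.5664, 0.3611, 0.0368]
tool_rot: [-0.527, 0.471, -0.471, 0.528]
ft_force: [-0.5, -0.2, -1.2]
grip_width: 0.0455
clock: 6.65
eef_pos: [0.5664, 0.3612, 0.0343]
tool_rot: [-0.527, 0.471, -0.471, 0.528]
ft_force: [0.2, -0.3, 0.5]
grip_width: 0.0454
```

```bash
python3 -m handwheel '[[0,0,0,0,0,0],[0,0,0,0,0,0],[0,0,0,0,0,0],[0,0,0,0,0,0],[0,0,0,0,0,0]]' 0.45; python3 -m handwheel '[[0,-1,0,0,0,0],[0,-2.5,0,0,0,0],[0,-4.5,0,0,0,0],[0,-6,0,0,0,0],[0,-6,0,0,0,0]]';python3 g.py 0.5104 0 0.2 -10;  python3 -c "
from h import *
snap('scene','s2.png');snap('top','t2.png')"
```

```text
clock: 7.28
eef_pos: [0.5662, 0.361, 0.034]
tool_rot: [0.528, -0.471, 0.471, -0.528]
ft_force: [-1.0, -0.2, 0.5]
grip_width: 0.0617
clock: 7.9
eef_pos: [0.5683, 0.3624, 0.189]
tool_rot: [-0.524, 0.47, -0.472, 0.531]
ft_force: [0.5, -0.2, 0.4]
grip_width: 0.0617
row [14.14, -0.53, -3.94, -0.04, 1.65, -0.03] nrows pos 5.9 rot 1.5 jawyaw now 6.5 q1 0.57 q6 2.02 pos [0.5683 0.3624 0.189 ]
```

View pics/s2.png

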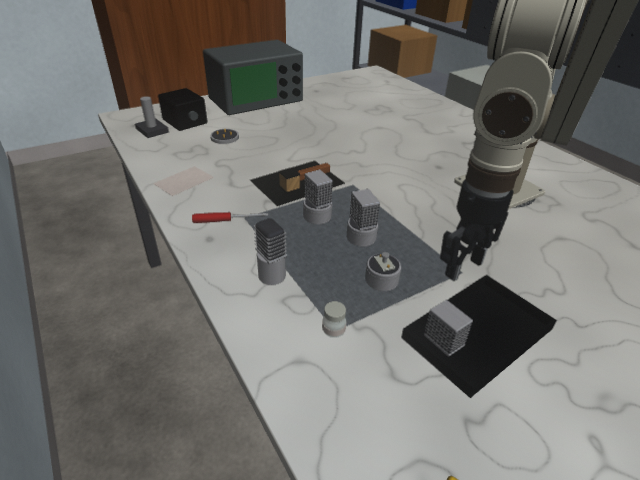

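View pics/t2.png

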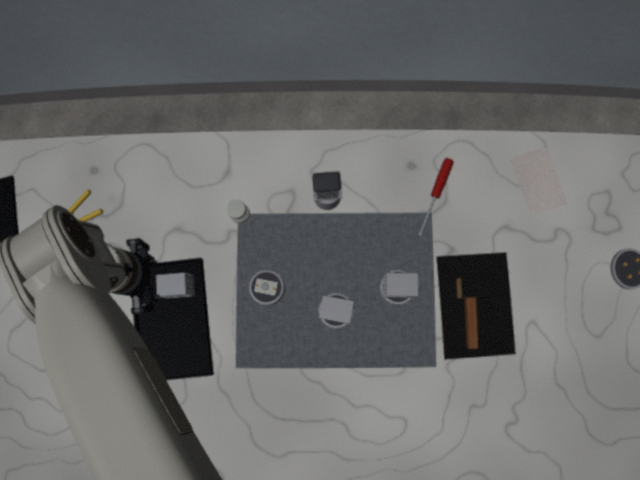

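```bash
python3 -m handwheel '[[2.4,-0.5,-0.7,0,0.4,0],[4.8,-0.5,-1.3,0,0.7,0],[7.2,-0.5,-2,0,1,0],[9.6,-0.5,-2.6,0,1.3,0],[12,-0.5,-3.3,0,1.65,0]]' 1; python3 -m handwheel '[[2.14,0,-0.64,0,0,0],[2.14,0,-0.64,0,0,0],[2.14,0,-0.64,0,0,0],[2.14,0,-0.64,0,0,0],[2.14,0,-0.64,0,0,0]]' ;python3 g.py 0.5104 0 0.08 -10
```

```text
clock: 8.62
eef_pos: [0.5166, 0.0516, 0.1946]
tool_rot: [-0.455, 0.543, -0.541, 0.453]
ft_force: [1.5, -0.2, -0.3]
grip_width: 0.0857
clock: 9.25
eef_pos: [0.4935, 0.0049, 0.1961]
tool_rot: [-0.455, 0.541, -0.541, 0.455]
ft_force: [0.4, -0.2, -0.9]
grip_width: 0.0857
row [0.08, 4.64, 0.7, 0.0, 0.01, 0.0] nrows pos 1.9 rot 0.0 jawyaw now -9.9 q1 0.01 q6 1.75 pos [0.4935 0.0049 0.1961]
```

```bash
python3 -m handwheel '[[0.08,0,0.7,0,0,0],[0.08,1.2,0.7,0,0,0],[0.08,2.6,0.7,0,0,0],[0.08,4,0.7,0,0,0],[0.08,4.64,0.7,0,0,0]]' ; python3 -m handwheel '[[0,0,0,0,0,0],[0,0,0,0,0,0],[0,0,0,0,0,0],[0,0,0,0,0,0],[0,0,0,0,0,0]]';python3 g.py 0.5104 0 0.08 -10
```

```text
clock: 9.88
eef_pos: [0.5088, -0.0004, 0.0781]
tool_rot: [-0.456, 0.542, -0.54, 0.454]
ft_force: [0.1, 0.1, -0.1]
grip_width: 0.0851
clock: 10.5
eef_pos: [0.5104, -0.0013, 0.081]
tool_rot: [0.454, -0.541, 0.542, -0.455]
ft_force: [0.4, -0.1, -0.8]
grip_width: 0.0855
row [-0.05, 0.04, -0.01, -0.01, 0.0, -0.0] nrows pos 0.0 rot 0.0 jawyaw now -10.0 q1 -0.00 q6 1.74 pos [ 0.5104 -0.0013  0.081 ]
```

```bash
python3 -m handwheel '[[-0.04,0.05,0,0,0,0],[-0.04,0.05,0,0,0,0],[-0.04,0.05,0,0,0,0],[-0.04,0.05,0,0,0,0],[-0.04,0.05,0,0,0,0]]' -1 ; python3 -m handwheel '[[0,-0.5,0,0,0,0],[0,-1.5,0,0,0,0],[0,-3,0,0,0,0],[0,-4.5,0,0,0,0],[0,-4.8,0,0,0,0]]';python3 g.py 0.4925 0.353 0.15 6.5
```

```text
clock: 11.12
eef_pos: [0.5104, -0.0003, 0.0794]
tool_rot: [0.454, -0.542, 0.542, -0.455]
ft_force: [0.5, -1.2, 0.8]
grip_width: 0.0458
clock: 11.75
eef_pos: [0.512, -0.0003, 0.2024]
tool_rot: [0.453, -0.54, 0.543, -0.456]
ft_force: [0.4, -0.3, -2.1]
grip_width: 0.0452
row [-13.78, 2.09, -3.23, -0.03, -1.65, -0.0] nrows pos 5.7 rot 1.5 jawyaw now -10.0 q1 -0.00 q6 1.74 pos [ 5.120e-01 -3.000e-04  2.024e-01]
```

```bash
python3 -m handwheel '[[-2.2,0,-0.5,0,-0.3,0],[-4.4,0,-1,0,-0.7,0],[-6.6,0,-1.5,0,-1,0],[-8.8,0,-2,0,-1.3,0],[-11,0,-2.6,0,-1.65,0]]'; python3 -m handwheel '[[-2.4,1,-1.3,0,0,0],[-2.4,2,-1.3,0,0,0],[-2.4,2,-1.3,0,0,0],[-2.4,2,-1.3,0,0,0],[-2.4,2,-1.3,0,0,0]]';python3 g.py 0.4925 0.353 0.036 6.5
```

```text
clock: 12.38
eef_pos: [0.4931, 0.2832, 0.1979]
tool_rot: [0.529, -0.47, 0.47, -0.527]
ft_force: [0.9, 0.4, -0.5]
grip_width: 0.0453
clock: 13.0
eef_pos: [0.4562, 0.3373, 0.1505]
tool_rot: [-0.526, 0.471, -0.471, 0.528]
ft_force: [-0.3, 0.0, -1.0]
grip_width: 0.0453
row [-0.46, 4.59, 1.5, -0.01, -0.01, -0.01] nrows pos 1.9 rot 0.0 jawyaw now 6.4 q1 0.64 q6 2.10 pos [0.4562 0.3373 0.1505]
```

```bash
python3 -m handwheel '[[-0.46,0.5,1.5,0,0,0],[-0.46,1.8,1.5,0,0,0],[-0.46,3.2,1.5,0,0,0],[-0.46,4.3,1.5,0,0,0],[-0.46,4.5,1.5,0,0,0]]'; python3 -m handwheel '[[0,0,0,0,0,0],[0,0,0,0,0,0],[0,0,0,0,0,0],[0,0,0,0,0,0],[0,0,0,0,0,0]]';python3 g.py 0.4925 0.353 0.0345 6.5
```

```text
clock: 13.62
eef_pos: [0.4905, 0.3518, 0.0355]
tool_rot: [0.528, -0.471, 0.471, -0.526]
ft_force: [0.4, -0.1, -1.0]
grip_width: 0.0456
clock: 14.25
eef_pos: [0.4909, 0.3535, 0.037]
tool_rot: [-0.527, 0.471, -0.471, 0.528]
ft_force: [0.3, 0.4, -0.9]
grip_width: 0.0456
row [0.03, 0.1, 0.06, -0.0, 0.0, -0.0] nrows pos 0.0 rot 0.0 jawyaw now 6.5 q1 0.62 q6 2.08 pos [0.4909 0.3535 0.037 ]
```

```bash
python3 -m handwheel '[[0,0.1,0,0,0,0],[0,0.1,0,0,0,0],[0,0.1,0,0,0,0],[0,0.1,0,0,0,0],[0,0.1,0,0,0,0]]'; python3 -m handwheel '[[0,0,0,0,0,0],[0,0,0,0,0,0],[0,0,0,0,0,0],[0,0,0,0,0,0],[0,0,0,0,0,0]]' 0.45; python3 -m handwheel '[[0,-1,0,0,0,0],[0,-2.5,0,0,0,0],[0,-4.5,0,0,0,0],[0,-6,0,0,0,0],[0,-6.5,0,0,0,0]]';python3 g.py 0.5614 -0.138 0.2 -1.3;  python3 -c "
from h import *
snap('scene','s3.png');snap('top','t3.png')"
```

```text
clock: 14.88
eef_pos: [0.491, 0.3536, 0.0344]
tool_rot: [-0.527, 0.471, -0.471, 0.528]
ft_force: [-0.2, 0.4, 2.3]
grip_width: 0.0455
clock: 15.5
eef_pos: [0.4908, 0.3534, 0.0342]
tool_rot: [0.528, -0.471, 0.471, -0.528]
ft_force: [-0.4, 0.2, 0.1]
grip_width: 0.0617
clock: 16.12
eef_pos: [0.4921, 0.3543, 0.1999]
tool_rot: [-0.526, 0.47, -0.471, 0.529]
ft_force: [0.4, 0.5, -0.2]
grip_width: 0.0621
row [19.88, -0.05, 0.52, -0.03, 0.78, -0.02] nrows pos 8.0 rot 0.7 jawyaw now 6.5 q1 0.62 q6 2.08 pos [0.4921 0.3543 0.1999]
```

View pics/s3.png

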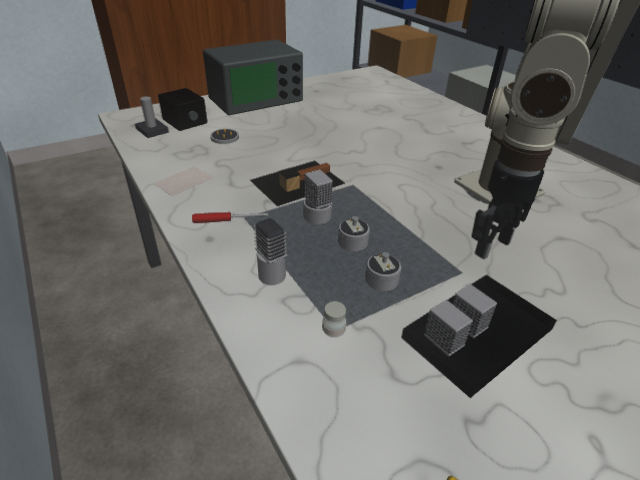

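View pics/t3.png

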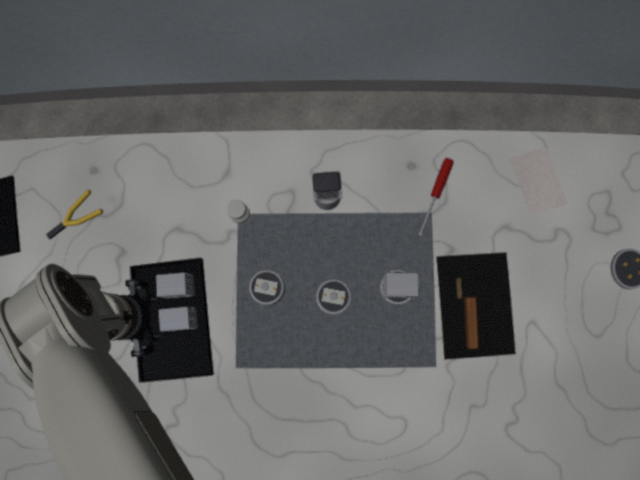

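```bash
python3 -m handwheel '[[2.4,0,0.1,0,0.2,0],[4.8,0,0.2,0,0.4,0],[7.2,0,0.3,0,0.6,0],[9.6,0,0.3,0,0.8,0],[12,0,0.3,0,0.8,0]]' 1; python3 g.py 0.5614 -0.138 0.2 -1.3
```

```text
clock: 16.85
eef_pos: [0.531, 0.0542, 0.1942]
tool_rot: [-0.495, 0.507, -0.506, 0.492]
ft_force: [0.7, -0.9, 0.7]
grip_width: 0.0854
row [7.65, -0.23, 1.41, 0.02, -0.02, 0.0] nrows pos 3.1 rot 0.0 jawyaw now -1.5 q1 0.10 q6 1.70 pos [0.531  0.0542 0.1942]
```

```bash
python3 -m handwheel '[[2,0,0.4,0,0,0],[4,0,0.8,0,0,0],[6,0,1.2,0,0,0],[7.3,0,1.41,0,0,0],[7.3,0,1.41,0,0,0]]'; python3 -m handwheel '[[0,0,0,0,0,0],[0,0,0,0,0,0],[0,0,0,0,0,0],[0,0,0,0,0,0],[0,0,0,0,0,0]]'; python3 g.py 0.5614 -0.138 0.08 -1.3
```

```text
clock: 17.48
eef_pos: [0.5616, -0.1294, 0.1939]
tool_rot: [-0.493, 0.509, -0.506, 0.492]
ft_force: [-0.1, 1.0, 0.3]
grip_width: 0.0854
clock: 18.1
eef_pos: [0.5629, -0.1268, 0.1969]
tool_rot: [0.494, -0.506, 0.506, -0.494]
ft_force: [-0.7, 0.1, -0.4]
grip_width: 0.0851
row [0.45, 4.68, -0.05, -0.0, -0.02, 0.0] nrows pos 1.9 rot 0.0 jawyaw now -1.5 q1 -0.22 q6 1.37 pos [ 0.5629 -0.1268  0.1969]
```

```bash
python3 -m handwheel '[[0.45,0,-0.05,0,0,0],[0.45,1.2,-0.05,0,0,0],[0.45,2.6,-0.05,0,0,0],[0.45,4,-0.05,0,0,0],[0.45,4.65,-0.05,0,0,0]]'; python3 -m handwheel '[[0,0,0,0,0,0],[0,0,0,0,0,0],[0,0,0,0,0,0],[0,0,0,0,0,0],[0,0,0,0,0,0]]'; python3 g.py 0.5614 -0.138 0.08 -1.3;  python3 -c "
from h import *
snap('scene','s4.png')"
```

```text
clock: 18.73
eef_pos: [0.5598, -0.1388, 0.0784]
tool_rot: [-0.494, 0.508, -0.506, 0.493]
ft_force: [-0.4, 0.7, 0.7]
grip_width: 0.0855
clock: 19.35
eef_pos: [0.5616, -0.1384, 0.081]
tool_rot: [0.493, -0.506, 0.507, -0.494]
ft_force: [0.9, 0.2, 0.2]
grip_width: 0.0855
row [-0.02, 0.04, -0.01, -0.01, -0.02, 0.0] nrows pos 0.0 rot 0.0 jawyaw now -1.5 q1 -0.24 q6 1.36 pos [ 0.5616 -0.1384  0.081 ]
```

View pics/s4.png

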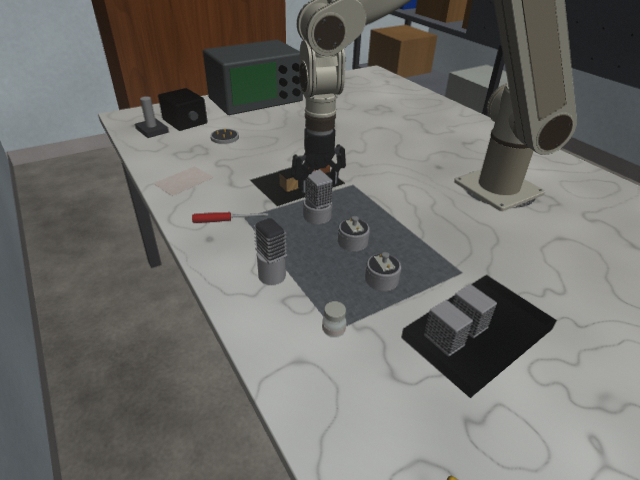

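The fingers straddle the right cover at (318,188); the mid body now stands at (354,235).

```bash
python3 -m handwheel '[[0,0.05,0,0,0,0],[0,0.05,0,0,0,0],[0,0.05,0,0,0,0],[0,0.05,0,0,0,0],[0,0.05,0,0,0,0]]' -1 ; python3 -m handwheel '[[0,-0.5,0,0,0,0],[0,-1.5,0,0,0,0],[0,-3,0,0,0,0],[0,-4.5,0,0,0,0],[0,-4.8,0,0,0,0]]';python3 g.py 0.412 0.344 0.2 6.5
```

```text
clock: 20.02
eef_pos: [0.5613, -0.1384, 0.0793]
tool_rot: [0.493, -0.506, 0.506, -0.493]
ft_force: [1.1, -0.4, 0.7]
grip_width: 0.0454
clock: 20.65
eef_pos: [0.563, -0.1388, 0.203]
tool_rot: [0.492, -0.504, 0.508, -0.495]
ft_force: [0.3, 0.8, -1.6]
grip_width: 0.0451
row [-19.15, 0.05, -6.54, -0.04, -0.8, 0.01] nrows pos 8.1 rot 0.7 jawyaw now -1.5 q1 -0.24 q6 1.36 pos [ 0.563  -0.1388  0.203 ]
```

```bash
python3 -m handwheel '[[-2.2,0,-0.7,0,-0.2,0],[-4.4,0,-1.4,0,-0.4,0],[-6.6,0,-2.1,0,-0.6,0],[-8.8,0,-2.8,0,-0.8,0],[-11,0,-3.5,0,-0.8,0]]'; python3 g.py 0.412 0.344 0.19 6.5
```

```text
clock: 21.28
eef_pos: [0.4795, 0.1402, 0.1983]
tool_rot: [0.528, -0.471, 0.471, -0.527]
ft_force: [0.3, 0.4, -1.3]
grip_width: 0.0454
row [-8.4, 0.33, -1.76, 0.01, 0.0, 0.0] nrows pos 3.4 rot 0.0 jawyaw now 6.5 q1 0.28 q6 1.74 pos [0.4795 0.1402 0.1983]
```

```bash
python3 -m handwheel '[[-2,0.3,-0.5,0,0,0],[-4,0.3,-1,0,0,0],[-6,0.3,-1.4,0,0,0],[-8,0.3,-1.7,0,0,0],[-8,0.3,-1.7,0,0,0]]';python3 -m handwheel '[[0,1,0,0,0,0],[0,2,0,0,0,0],[0,2,0,0,0,0],[0,2,0,0,0,0],[0,2,0,0,0,0]]'; python3 g.py 0.412 0.344 0.0365 6.5
```

```text
clock: 21.9
eef_pos: [0.4143, 0.3354, 0.1905]
tool_rot: [0.529, -0.47, 0.469, -0.528]
ft_force: [-0.1, -0.3, -0.5]
grip_width: 0.0454
clock: 22.52
eef_pos: [0.4169, 0.3329, 0.143]
tool_rot: [-0.527, 0.471, -0.471, 0.528]
ft_force: [-0.6, 0.3, -1.0]
grip_width: 0.0452
row [-0.46, 4.26, -0.15, -0.01, -0.0, -0.01] nrows pos 1.7 rot 0.0 jawyaw now 6.5 q1 0.67 q6 2.13 pos [0.4169 0.3329 0.143 ]
```

```bash
python3 -m handwheel '[[-0.46,0,-0.15,0,0,0],[-0.46,1.5,-0.15,0,0,0],[-0.46,3,-0.15,0,0,0],[-0.46,4.2,-0.15,0,0,0],[-0.46,4.2,-0.15,0,0,0]]';python3 -m handwheel '[[0,0,0,0,0,0],[0,0.05,0,0,0,0],[0,0.1,0,0,0,0],[0,0.1,0,0,0,0],[0,0.1,0,0,0,0]]'; python3 g.py 0.412 0.344 0.034 6.5
```

```text
clock: 23.15
eef_pos: [0.4103, 0.3441, 0.0358]
tool_rot: [0.528, -0.471, 0.47, -0.527]
ft_force: [-0.4, 0.5, -0.6]
grip_width: 0.0453
clock: 23.78
eef_pos: [0.411, 0.3437, 0.0343]
tool_rot: [-0.528, 0.471, -0.471, 0.528]
ft_force: [-0.3, 0.0, -1.2]
grip_width: 0.0455
row [-0.01, 0.01, 0.04, -0.0, 0.0, -0.0] nrows pos 0.0 rot 0.0 jawyaw now 6.5 q1 0.70 q6 2.15 pos [0.411  0.3437 0.0343]
```

```bash
python3 -m handwheel '[[0,0.05,0,0,0,0],[0,0.05,0,0,0,0],[0,0.05,0,0,0,0],[0,0.05,0,0,0,0],[0,0.05,0,0,0,0]]';python3 -m handwheel '[[0,0,0,0,0,0],[0,0,0,0,0,0],[0,0,0,0,0,0],[0,0,0,0,0,0],[0,0,0,0,0,0]]' 0.45; python3 -m handwheel '[[0,-1,0,0,0,0],[0,-2.5,0,0,0,0],[0,-4.5,0,0,0,0],[0,-6,0,0,0,0],[0,-6.5,0,0,0,0]]';  python3 -c "
from h import *
snap('scene','s5.png');c=snap('top','t5.png')
a=cv2.imread('pics/t5.png')
f=lambda b:cv2.convertScaleAbs(cv2.resize(b,None,fx=4,fy=4,interpolation=cv2.INTER_CUBIC),alpha=1.6,beta=15)
cv2.imwrite('pics/zl5.png',f(a[250:340,240:430]));cv2.imwrite('pics/zr5.png',f(a[240:370,430:530]))"
```

```text
clock: 24.4
eef_pos: [0.4112, 0.3438, 0.0335]
tool_rot: [-0.527, 0.471, -0.471, 0.528]
ft_force: [-2.0, -0.2, 6.3]
grip_width: 0.0453
clock: 25.02
eef_pos: [0.411, 0.3437, 0.0329]
tool_rot: [0.528, -0.471, 0.471, -0.528]
ft_force: [0.1, -1.0, 0.6]
grip_width: 0.0618
clock: 25.65
eef_pos: [0.4122, 0.3447, 0.1983]
tool_rot: [-0.526, 0.471, -0.471, 0.529]
ft_force: [-0.3, -0.2, -0.1]
grip_width: 0.0619
```

View pics/s5.png

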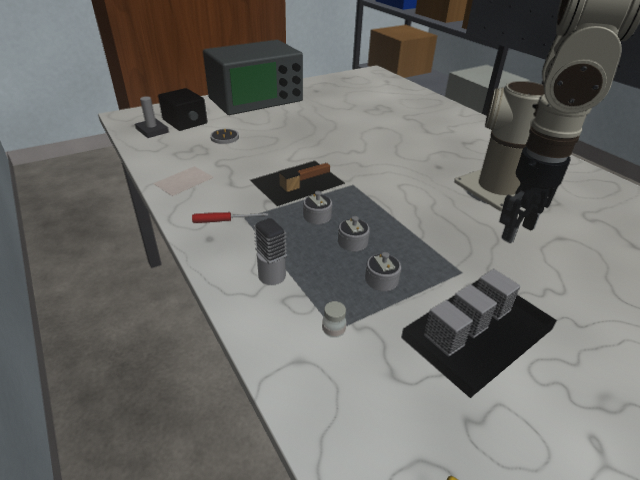

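View pics/zl5.png

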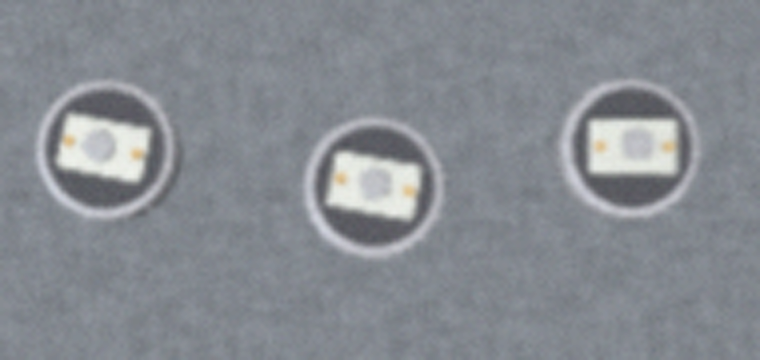

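View pics/zr5.png

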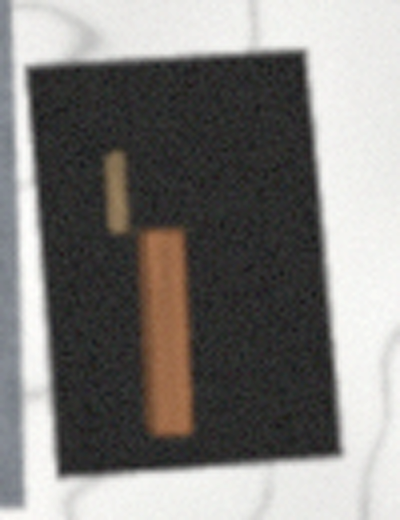

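```bash
cat > loc.py <<'E'
from h import *
def q(c,x0,y0,u,v,z,s=4): return px(c,(u+.5)/s-.5+x0,(v+.5)/s-.5+y0,z)[:2]
E
python3 - <<'E'
from loc import *
c=bot.camera('top')
for n,u,v in(('L',107,149),('M',374,187),('R',630,148)): print(n,q(c,240,250,u,v,.05).round(4))
for n,u,v in(('L',101,145),('M',376,184),('R',637,144)): print('pin',n,q(c,240,250,u,v,.07).round(4))
for n,P in(('L',[(68,113),(152,127),(143,184),(57,166)]),('M',[(338,150),(422,163),(415,221),(327,205)]),('R',[(588,119),(678,119),(678,174),(588,174)])):
    W=np.array([q(c,240,250,*p,.056) for p in P]);e=W[0]-W[1]+W[3]-W[2];print(n,W.mean(0).round(4),np.degrees(np.arctan2(e[1],e[0]))-90)
f=q(c,430,240,164,229,.049);b=q(c,430,240,173,437,.049);d=f-b;print('handle',f,b,np.linalg.norm(d),np.degrees(np.arctan2(d[1],d[0])))
u=d/np.linalg.norm(d); print('head c from front',f+.023*u,'from back',b+.138*u, 'grasp',b+(.138-.05)*u)
E
python3 g.py 0.45 0.1 0.25 90
```

```text
L [0.5624 0.1541]
M [0.5408 0.0057]
R [ 0.5614 -0.1367]
pin L [0.5633 0.1549]
pin M [0.5414 0.0047]
pin R [ 0.5622 -0.138 ]
L [0.5629 0.1545] -10.73787754764237
M [0.5417 0.0049] -9.882451570221349
R [ 0.5618 -0.1376] -0.48939609382391325
handle [ 0.53677866 -0.30200924] [ 0.42136423 -0.30344674] 0.11542338031073666 0.7135886039789991
head c from front [ 0.55977687 -0.3017228 ] from back [ 0.55935353 -0.30172807] grasp [ 0.50935741 -0.30235078]
row [9.86, -2.2, 0.45, 0.0, -8.35, -0.0] nrows pos 4.0 rot 7.8 jawyaw now 6.5 q1 0.70 q6 2.15 pos [0.4109 0.3436 0.195 ]
```

```bash
python3 -m handwheel '[[2.4,-0.3,0.4,0,-1,0],[4.8,-0.3,0.9,0,-2,0],[7.2,-0.3,1.3,0,-3,0],[9.6,-0.3,1.7,0,-4,0],[12,-0.3,2,0,-5,0]]' 0.2; python3 g.py 0.5196 -0.3022 0.2 90.7
```

```text
clock: 26.42
eef_pos: [0.4887, 0.072, 0.2006]
tool_rot: [0.674, -0.218, 0.216, -0.672]
ft_force: [0.8, 0.3, 0.4]
grip_width: 0.051
row [9.75, 0.03, -11.42, 0.01, -3.64, -0.02] nrows pos 6.0 rot 3.4 jawyaw now 54.3 q1 0.15 q6 0.77 pos [0.4887 0.072  0.2006]
```

```bash
python3 -m handwheel '[[1.6,0,-1.9,0,-0.9,0],[3.2,0,-3.8,0,-1.8,0],[4.8,0,-5.7,0,-2.7,0],[6.4,0,-7.6,0,-3.64,0],[8,0,-9.4,0,-3.64,0]]'; python3 g.py 0.5196 -0.3022 0.15 90.7
```

```text
clock: 27.05
eef_pos: [0.5113, -0.2309, 0.2004]
tool_rot: [-0.706, -0.001, 0.004, 0.708]
ft_force: [0.3, -0.1, 0.6]
grip_width: 0.0514
row [0.32, 2.01, -2.86, -0.01, -0.03, -0.02] nrows pos 1.4 rot 0.0 jawyaw now 90.4 q1 -0.42 q6 -0.43 pos [ 0.5113 -0.2309  0.2004]
```

```bash
python3 -m handwheel '[[0.3,0.6,-1.4,0,0,0],[0.3,1.5,-2.5,0,0,0],[0.3,2,-2.5,0,0,0],[0.3,2,-2.5,0,0,0],[0.3,2,-2.5,0,0,0]]'; python3 -m handwheel '[[0,0,0,0,0,0],[0,0,0,0,0,0],[0,0,0,0,0,0],[0,0,0,0,0,0],[0,0,0,0,0,0]]'; python3 g.py 0.5196 -0.3022 0.017 90.7;python3 -c "
from h import *
snap('scene','s6.png');c=snap('top','t6.png')
a=cv2.imread('pics/t6.png')
f=lambda b:cv2.convertScaleAbs(cv2.resize(b,None,fx=4,fy=4,interpolation=cv2.INTER_CUBIC),alpha=1.6,beta=15)
cv2.imwrite('pics/z6.png',f(a[240:380,400:540]))"
```

```text
clock: 27.68
eef_pos: [0.5206, -0.2908, 0.1532]
tool_rot: [-0.707, -0.003, 0.003, 0.707]
ft_force: [0.3, -1.4, 0.7]
grip_width: 0.0513
clock: 28.3
eef_pos: [0.5204, -0.292, 0.153]
tool_rot: [-0.707, -0.002, 0.002, 0.707]
ft_force: [0.4, -0.6, -0.3]
grip_width: 0.0513
row [-0.03, 5.44, -0.41, -0.0, -0.04, 0.0] nrows pos 2.2 rot 0.0 jawyaw now 90.3 q1 -0.51 q6 -0.52 pos [ 0.5204 -0.292   0.153 ]
```

View pics/z6.png

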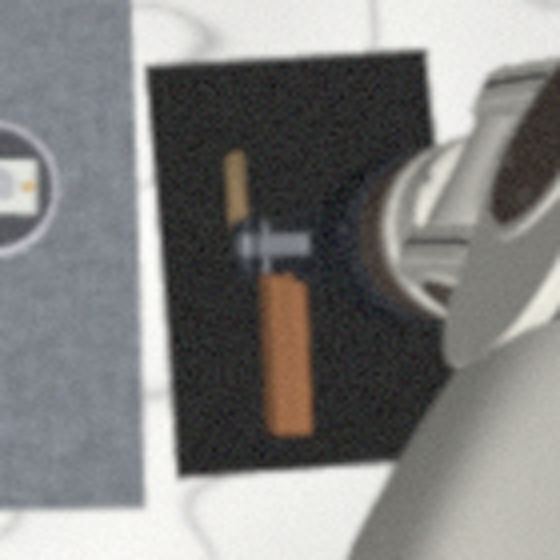

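View pics/s6.png

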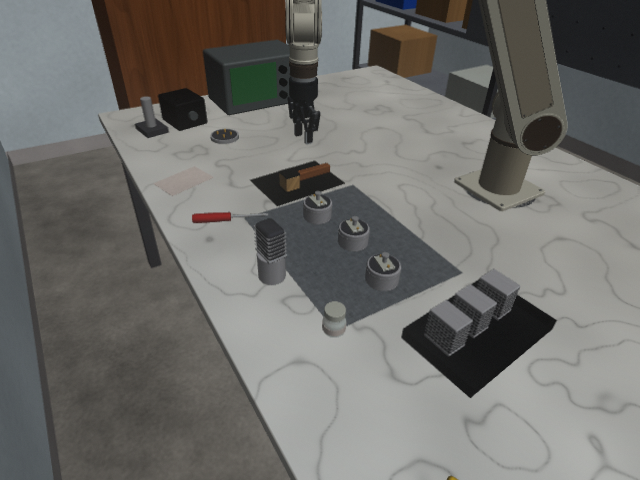

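```bash
python3 -m handwheel '[[0,0,-0.41,0,0,0],[0,1.5,-0.41,0,0,0],[0,3,-0.41,0,0,0],[0,4.5,-0.41,0,0,0],[0,5.1,-0.41,0,0,0]]'; python3 -m handwheel '[[0,0.2,0,0,0,0],[0,0.2,0,0,0,0],[0,0.2,0,0,0,0],[0,0.2,0,0,0,0],[0,0.2,0,0,0,0]]'; python3 g.py 0.5196 -0.3022 0.017 90.7
```

```text
clock: 29.02
eef_pos: [0.5188, -0.3019, 0.0229]
tool_rot: [-0.706, -0.001, 0.003, 0.708]
ft_force: [1.2, 0.3, -0.0]
grip_width: 0.0515
clock: 29.65
eef_pos: [0.5208, -0.3023, 0.0212]
tool_rot: [0.707, 0.002, -0.002, -0.707]
ft_force: [0.5, 0.1, -0.7]
grip_width: 0.051
row [-0.05, 0.17, 0.01, 0.0, -0.04, 0.01] nrows pos 0.1 rot 0.0 jawyaw now 90.3 q1 -0.53 q6 -0.53 pos [ 0.5208 -0.3023  0.0212]
```

```bash
python3 -m handwheel '[[-0.05,0.17,0,0,0,0],[-0.05,0.17,0,0,0,0],[-0.05,0.17,0,0,0,0],[-0.05,0.17,0,0,0,0],[-0.05,0.17,0,0,0,0]]' -1;python3 -m handwheel '[[0,0,0,0,0,0],[0,0,0,0,0,0],[0,0,0,0,0,0],[0,0,0,0,0,0],[0,0,0,0,0,0]]'; python3 g.py 0.5196 -0.3022 0.017 90.7
```

```text
clock: 30.28
eef_pos: [0.5189, -0.3021, 0.0159]
tool_rot: [-0.707, -0.002, 0.002, 0.707]
ft_force: [-0.7, -0.4, -1.8]
grip_width: 0.0211
clock: 30.9
eef_pos: [0.5192, -0.3019, 0.016]
tool_rot: [-0.707, -0.002, 0.002, 0.707]
ft_force: [0.1, -0.2, -3.6]
grip_width: 0.0207
row [0.02, -0.04, -0.01, -0.0, -0.03, -0.0] nrows pos 0.0 rot 0.0 jawyaw now 90.4 q1 -0.53 q6 -0.53 pos [ 0.5192 -0.3019  0.016 ]
```

```bash
python3 -m handwheel '[[0,-0.5,0,0,0,0],[0,-2,0,0,0,0],[0,-4,0,0,0,0],[0,-6,0,0,0,0],[0,-6,0,0,0,0]]'; python3 -m handwheel '[[0,0,0,0,0,0],[0,0,0,0,0,0],[0,0,0,0,0,0],[0,0,0,0,0,0],[0,0,0,0,0,0]]'; python3 g.py 0.5215 -0.138 0.165 90.4; python3 -c "
from h import *
snap('scene','s7.png');c=snap('top','t7.png')
a=cv2.imread('pics/s7.png')[80:240,230:400]
cv2.imwrite('pics/z7.png',cv2.resize(a,None,fx=4,fy=3.7))"
```

```text
clock: 31.52
eef_pos: [0.5225, -0.304, 0.173]
tool_rot: [0.709, 0.006, 0.002, -0.705]
ft_force: [1.9, -0.4, -4.0]
grip_width: 0.0214
clock: 32.15
eef_pos: [0.5191, -0.3021, 0.1658]
tool_rot: [-0.707, -0.002, 0.002, 0.707]
ft_force: [0.1, -0.9, -3.5]
grip_width: 0.0211
row [0.13, 0.03, 6.56, -0.0, -0.01, -0.0] nrows pos 2.6 rot 0.0 jawyaw now 90.3 q1 -0.53 q6 -0.53 pos [ 0.5191 -0.3021  0.1658]
```

View pics/z7.png

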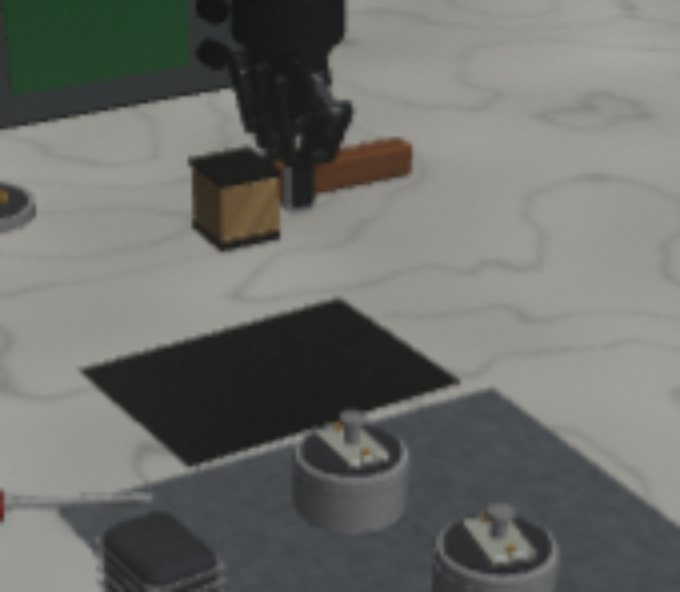

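```bash
python3 -m handwheel '[[0.13,0,2,0,0,0],[0.13,0,4,0,0,0],[0.13,0,6.2,0,0,0],[0.13,0.2,6.58,0,0,0],[0.13,0.2,6.58,0,0,0]]'; python3 -m handwheel '[[0,0,0,0,0,0],[0,0,0,0,0,0],[0,0,0,0,0,0],[0,0,0,0,0,0],[0,0,0,0,0,0]]'; python3 g.py 0.5216 -0.1377 0.150 90.4; python3 -c "
from h import *
snap('scene','s8.png');c=snap('top','t8.png')
a=cv2.imread('pics/s8.png')[130:270,250:420]
cv2.imwrite('pics/z8.png',cv2.resize(a,None,fx=4,fy=4))"
```

```text
clock: 32.88
eef_pos: [0.5214, -0.1372, 0.1611]
tool_rot: [0.707, 0.003, -0.003, -0.707]
ft_force: [0.2, 0.2, -3.1]
grip_width: 0.0212
clock: 33.5
eef_pos: [0.5215, -0.1379, 0.1612]
tool_rot: [-0.707, -0.002, 0.002, 0.707]
ft_force: [-0.2, -1.2, -3.3]
grip_width: 0.021
row [0.0, 0.45, 0.01, -0.0, -0.01, 0.0] nrows pos 0.2 rot 0.0 jawyaw now 90.3 q1 -0.26 q6 -0.26 pos [ 0.5215 -0.1379  0.1612]
```

View pics/z8.png

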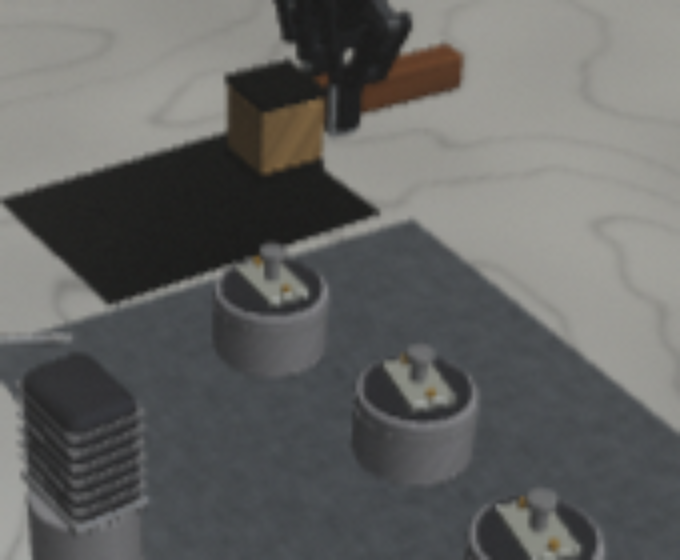

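```bash
python3 -m handwheel '[[0,0.46,0,0,0,0],[0,2.96,0,0,0,0],[0,2.96,0,0,0,0],[0,1.5,0,0,0,0],[0,0.5,0,0,0,0]]'; python3 -m handwheel '[[0,0,0,0,0,0],[0,0,0,0,0,0],[0,0,0,0,0,0],[0,0,0,0,0,0],[0,0,0,0,0,0]]'; python3 g.py 0.5216 -0.1377 0.150 90.4; python3 -c "
from h import *
snap('scene','s9.png')
a=cv2.imread('pics/s9.png')[130:270,250:420]
cv2.imwrite('pics/z9.png',cv2.resize(a,None,fx=4,fy=4))"
```

```text
clock: 34.22
eef_pos: [0.5219, -0.1377, 0.1509]
tool_rot: [0.707, 0.002, -0.002, -0.707]
ft_force: [0.6, 0.2, -2.4]
grip_width: 0.0214
clock: 34.85
eef_pos: [0.5212, -0.1376, 0.1481]
tool_rot: [-0.707, -0.002, 0.003, 0.707]
ft_force: [0.5, 0.1, -2.9]
grip_width: 0.021
row [0.02, -0.07, -0.0, -0.0, -0.01, -0.01] nrows pos 0.0 rot 0.0 jawyaw now 90.3 q1 -0.26 q6 -0.26 pos [ 0.5212 -0.1376  0.1481]
```

View pics/z9.png

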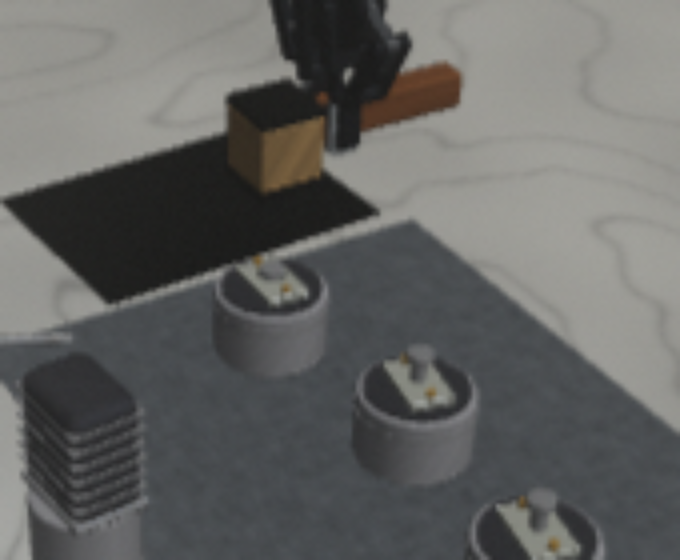

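```bash
python3 -m handwheel '[[0,0.36,0,0,0,0],[0,2.84,0,0,0,0],[0,2.84,0,0,0,0],[0,1.5,0,0,0,0],[0,0,0,0,0,0]]'; python3 -m handwheel '[[0,0,0,0,0,0],[0,0,0,0,0,0],[0,0,0,0,0,0],[0,0,0,0,0,0],[0,0,0,0,0,0]]'; python3 -c "
from h import *
snap('scene','s10.png')
a=cv2.imread('pics/s10.png')[150:260,280:400]
cv2.imwrite('pics/z10.png',cv2.resize(a,None,fx=6,fy=5))"
```

```text
clock: 35.52
eef_pos: [0.5207, -0.1375, 0.1499]
tool_rot: [-0.707, -0.001, 0.003, 0.707]
ft_force: [1.7, -0.2, -3.8]
grip_width: 0.0209
clock: 36.15
eef_pos: [0.5211, -0.1376, 0.148]
tool_rot: [-0.707, -0.002, 0.003, 0.707]
ft_force: [0.4, 0.9, -3.1]
grip_width: 0.0214
```

View pics/z10.png

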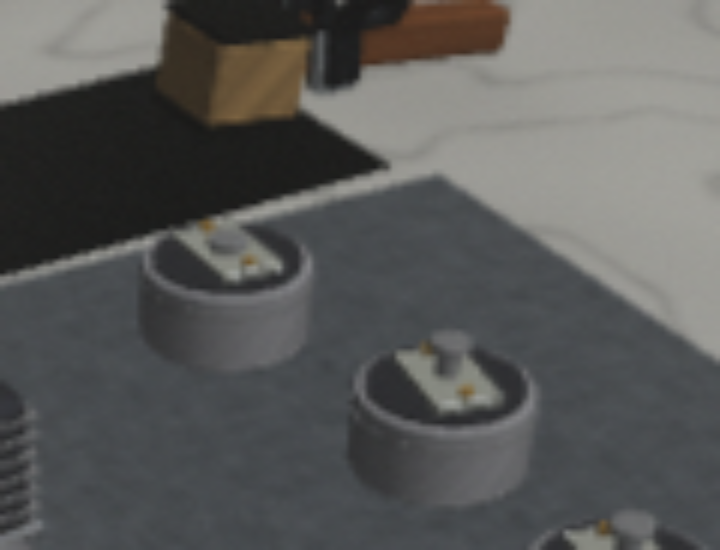

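```bash
python3 -m handwheel '[[0,0,0,0,0,0],[0,0.3,0,0,0,0],[0,0.45,0,0,0,0],[0,2.94,0,0,0,0],[0,2.94,0,0,0,0]]'; python3 -m handwheel '[[0,-1,0,0,0,0],[0,-2.5,0,0,0,0],[0,-2.94,0,0,0,0],[0,-2.94,0,0,0,0],[0,-2.94,0,0,0,0]]'; python3 -c "
from h import *
c=snap('scene','s11.png')
a=cv2.imread('pics/s11.png')[190:225,295:345]
a=cv2.resize(a,None,fx=14,fy=14,interpolation=cv2.INTER_CUBIC)
th=np.linspace(0,2*np.pi,60)
for h,col in((.062,(0,0,255)),(.066,(0,255,0))):
  p=proj(c,np.c_[.562+.009*np.cos(th),-.1375+.009*np.sin(th),0*th+h]); cv2.polylines(a,[((p-[295,190]+.5)*14).astype(int)],True,col,1)
cv2.imwrite('pics/z11.png',a)"
```

```text
clock: 36.83
eef_pos: [0.5185, -0.1369, 0.0719]
tool_rot: [-0.706, 0.001, 0.005, 0.708]
ft_force: [-1.8, -0.1, -3.9]
grip_width: 0.0209
clock: 37.45
eef_pos: [0.5205, -0.1374, 0.1475]
tool_rot: [-0.707, -0.001, 0.003, 0.707]
ft_force: [-0.1, -0.3, -3.9]
grip_width: 0.0211
```

View pics/z11.png

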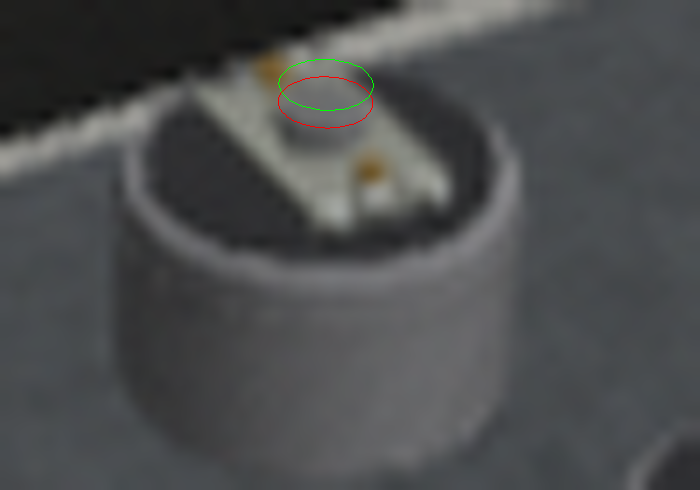

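```bash
cat > mov.py <<'E'
from h import *
import sys
# overlay model: head box & handle given TCP; dx head offset, face offset, pitch
def ov(fn,dx=.0404,dz=-.015,pitch=0,crop=(250,130,420,270)):
    c=snap('scene',fn); o=bot.get_obs(); x0,y0,x1,y1=crop; s=4
    a=cv2.resize(cv2.imread('pics/'+fn)[y0:y1,x0:x1],None,fx=s,fy=s,interpolation=cv2.INTER_CUBIC)
    e=o['eef_pos']; g=e+[0,0,.019]; p=np.radians(pitch)
    def T(P):
        P=np.array(P,float)+[dx,0,dz-.019]  # rel to grasp
        X=P[:,0]*np.cos(p)-P[:,2]*np.sin(p); Z=P[:,0]*np.sin(p)+P[:,2]*np.cos(p)
        return np.c_[X,P[:,1],Z]+g
    def box(l,h):
        pts=[[x,y,z] for x in(l[0],h[0]) for y in(l[1],h[1]) for z in(l[2],h[2])]
        q=(proj(c,T(pts))-[x0,y0]+.5)*s
        for i in range(8):
            for b in(1,2,4):
                j=i^b
                if j>i: cv2.line(a,tuple(map(int,q[i])),tuple(map(int,q[j])),(0,0,255),1)
    box((-.023,-.023,0),(.023,.023,.056)); box((-.138,-.011,.022),(-.023,.011,.048))
    cv2.imwrite('pics/o_'+fn,a); print(e.round(4),o['ft_force'].round(1))
E
python3 -c "
from mov import *
ov('s12.png')"
```

```text
[ 0.5204 -0.1374  0.1472] [-0.1  0.6 -3.7]
```

View pics/o_s12.png

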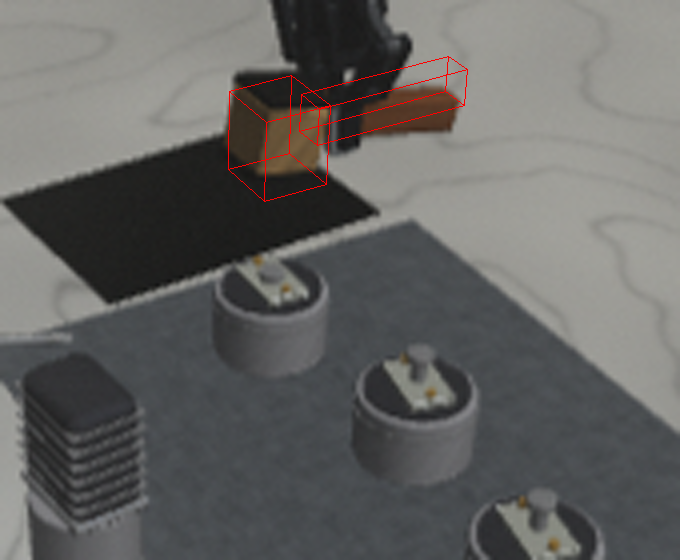

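```bash
python3 -c "
from mov import *
ov('s13.png',pitch=13)"
```

```text
[ 0.5205 -0.1374  0.1473] [-0.  -0.1 -3.1]
```

View pics/o_s13.png

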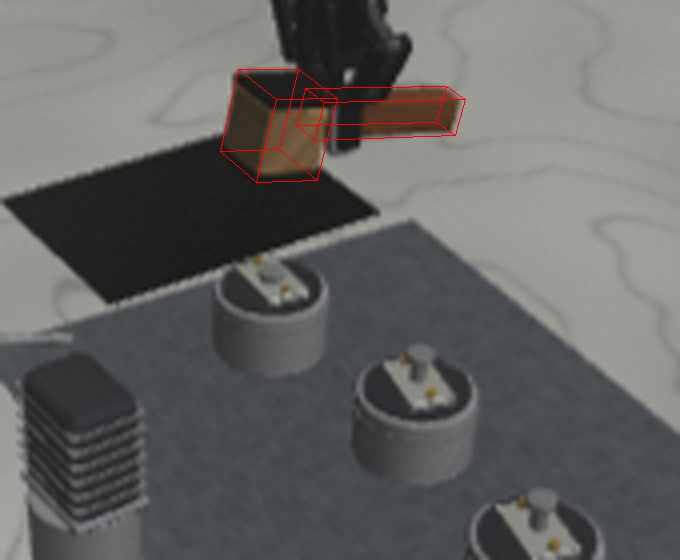

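```bash
python3 -c "
import cv2
a=cv2.imread('pics/s13.png')[140:180,300:372]
cv2.imwrite('pics/z13.png',cv2.convertScaleAbs(cv2.resize(a,None,fx=11,fy=11,interpolation=cv2.INTER_CUBIC),alpha=1.6))"
```

```text
(no output)
```

View pics/z13.png

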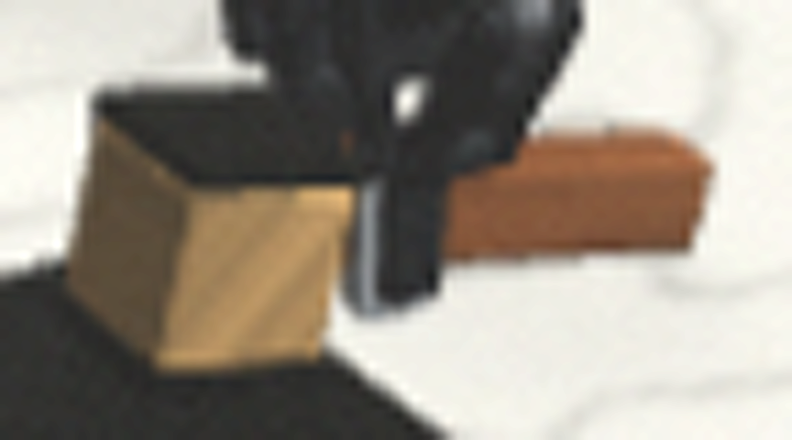

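```bash
cat > fit.py <<'E'
from h import *
from scipy.optimize import least_squares
def fitm(c,pts,obs,e,yaw0=.6):
    P=np.array(pts,float)
    def T(v):
        dx,dy,dz,pi=v; p=np.radians(pi); yw=np.radians(yaw0)
        Q=P+[dx,0,dz-.019]; X=Q[:,0]*np.cos(p)-Q[:,2]*np.sin(p); Z=Q[:,0]*np.sin(p)+Q[:,2]*np.cos(p); Y=Q[:,1]
        return np.c_[X*np.cos(yw)-Y*np.sin(yw),X*np.sin(yw)+Y*np.cos(yw)+dy,Z]+e+[0,0,.019]
    r=least_squares(lambda v:(proj(c,T(v))-obs).ravel(),[.04,0,-.015,10])
    return r.x,np.abs(r.fun).max()
E
python3 - <<'E'
from fit import *
c=bot.camera('scene');e=bot.get_obs()['eef_pos']
O=np.array([(708,168),(692,250),(668,130),(95,90)])/11-.5+.5/11+[300,140]
print(fitm(c,[(-.138,.011,.048),(-.138,.011,.022),(-.138,-.011,.048),(.023,-.023,.056)],O,e))
E
```

```text
(array([ 3.39410439e-02, -1.08936737e-02, -2.13817178e-02,  1.22200886e+01]), np.float64(0.8824040798208443))
```

```bash
python3 -m handwheel '[[0,-0.6,0,0,0,0.5],[0,-0.6,0,0,0,1],[0,-0.6,0,0,0,1.3],[0,-0.6,0,0,0,1.3],[0,-0.6,0,0,0,1.3]]';python3 -m handwheel '[[0,0,0,0,0,0],[0,0,0,0,0,0],[0,0,0,0,0,0],[0,0,0,0,0,0],[0,0,0,0,0,0]]'; python3 -c "
from h import *
snap('scene','s14.png');snap('top','t14.png')
a=cv2.imread('pics/s14.png')[120:200,290:380]
cv2.imwrite('pics/z14.png',cv2.convertScaleAbs(cv2.resize(a,None,fx=7,fy=7,interpolation=cv2.INTER_CUBIC),alpha=1.6))
a=cv2.imread('pics/t14.png')[250:370,360:480]
cv2.imwrite('pics/zt14.png',cv2.convertScaleAbs(cv2.resize(a,None,fx=5,fy=5,interpolation=cv2.INTER_CUBIC),alpha=1.6))"
```

```text
clock: 38.28
eef_pos: [0.5213, -0.1377, 0.1633]
tool_rot: [0.703, -0.078, -0.082, -0.702]
ft_force: [-0.1, -0.1, -3.2]
grip_width: 0.0212
clock: 38.9
eef_pos: [0.5215, -0.1377, 0.1638]
tool_rot: [0.703, -0.078, -0.082, -0.702]
ft_force: [0.6, -0.0, -3.4]
grip_width: 0.0214
```

View pics/z14.png

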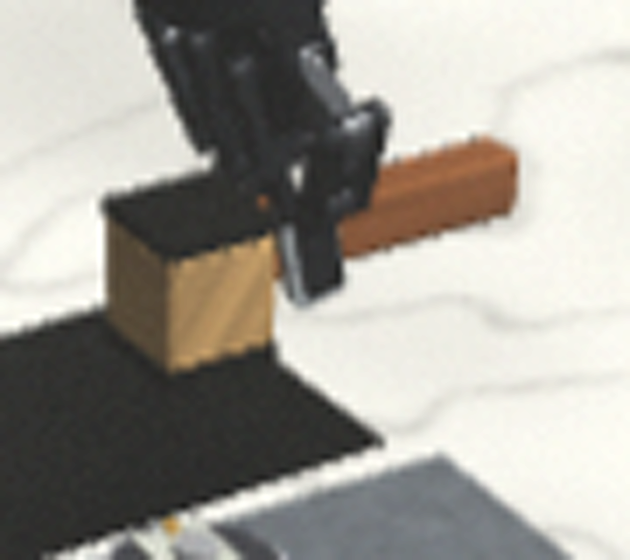

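View pics/zt14.png

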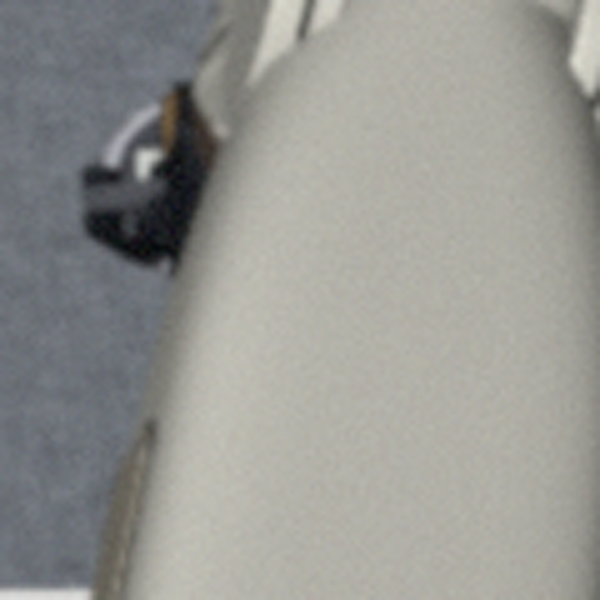

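```bash
cat > fit2.py <<'E'
from h import *
from scipy.optimize import least_squares
# world position of mallet origin + pitch; yaw fixed
def fit(c,pts,obs,yaw,y):
    P=np.array(pts,float); yw=np.radians(yaw)
    def T(v):
        x,z,pi=v;p=np.radians(pi)
        X=P[:,0]*np.cos(p)-P[:,2]*np.sin(p); Z=P[:,0]*np.sin(p)+P[:,2]*np.cos(p); Y=P[:,1]
        return np.c_[x+X*np.cos(yw)-Y*np.sin(yw),y+X*np.sin(yw)+Y*np.cos(yw),z+Z]
    r=least_squares(lambda v:(proj(c,T(v))-obs).ravel(),[.56,.15,0])
    return r.x,r.fun.round(1)
E
python3 - <<'E'
from fit2 import *
c=bot.camera('scene');e=bot.get_obs()['eef_pos']
O=np.array([(518,155),(515,214),(489,135),(103,200)])/7-.5+.5/7+[290,120]
print(e,fit(c,[(-.138,.011,.048),(-.138,.011,.022),(-.138,-.011,.048),(.023,-.023,.056)],O,.6,-.1375))
E
```

```text
[ 0.52151023 -0.13766009  0.16371318] (array([ 0.56842714,  0.14656315, -0.76201808]), array([ 0.5, -0. ,  0.2,  0.6, -0.3, -0.5, -0.4, -0. ]))
```

```bash
cat > g2.py <<'E'
import sys
from h import *
from scipy.spatial.transform import Rotation as Ro
o=bot.get_obs();M=Ro.from_quat(o['tool_rot']).as_matrix()
d=M.T@(np.array(list(map(float,sys.argv[1:4])))-o['eef_pos'])/.025
print('row',d.round(2).tolist(),'pos',o['eef_pos'].round(4),'down unit:',(M.T@[0,0,-1]).round(3))
E
python3 g2.py 0.5034 0.005 0.164
```

```text
row [-0.68, 0.14, 5.71] pos [ 0.5215 -0.1377  0.1637] down unit: [ 0.225  0.974 -0.   ]
```

```bash
python3 -m handwheel '[[-0.2,0,1.5,0,0,0],[-0.4,0,3,0,0,0],[-0.6,0.1,4.5,0,0,0],[-0.68,0.14,5.71,0,0,0],[-0.68,0.14,5.71,0,0,0]]';python3 -m handwheel '[[0,0,0,0,0,0],[0,0,0,0,0,0],[0,0,0,0,0,0],[0,0,0,0,0,0],[0,0,0,0,0,0]]';python3 g2.py 0.5034 0.005 0.155; python3 -c "
from h import *
snap('scene','s15.png')
a=cv2.imread('pics/s15.png')[130:270,300:440]
cv2.imwrite('pics/z15.png',cv2.convertScaleAbs(cv2.resize(a,None,fx=4,fy=4,interpolation=cv2.INTER_CUBIC),alpha=1.4))"
```

```text
clock: 39.67
eef_pos: [0.5031, 0.007, 0.1642]
tool_rot: [0.703, -0.077, -0.083, -0.702]
ft_force: [-0.1, -0.6, -2.5]
grip_width: 0.0213
clock: 40.3
eef_pos: [0.5033, 0.0047, 0.1641]
tool_rot: [0.703, -0.078, -0.082, -0.702]
ft_force: [0.6, 0.4, -3.0]
grip_width: 0.0216
row [0.08, 0.36, 0.01] pos [0.5033 0.0047 0.1641] down unit: [0.225 0.974 0.   ]
```

View pics/z15.png

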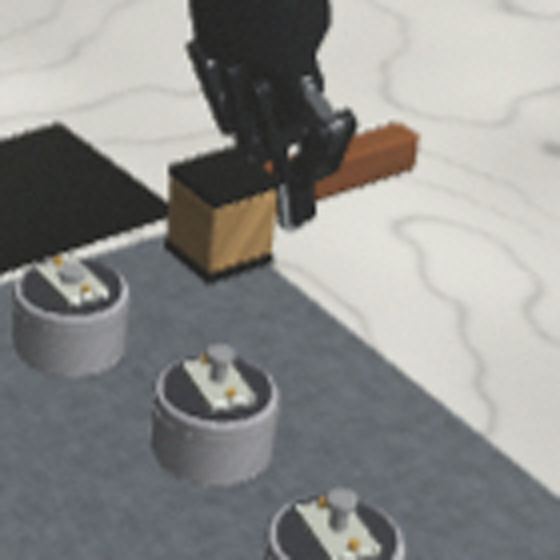

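```bash
python3 -m handwheel '[[0.12,0.51,0,0,0,0],[0.68,2.94,0,0,0,0],[0.68,2.94,0,0,0,0],[0.34,1.46,0,0,0,0],[0.08,0.35,0,0,0,0]]';python3 -m handwheel '[[0,0,0,0,0,0],[0,0,0,0,0,0],[0,0,0,0,0,0],[0,0,0,0,0,0],[0,0,0,0,0,0]]';python3 g2.py 0.5034 0.005 0.155; python3 -c "
from h import *
snap('scene','s16.png')
a=cv2.imread('pics/s16.png')[130:270,300:440]
cv2.imwrite('pics/z16.png',cv2.convertScaleAbs(cv2.resize(a,None,fx=5,fy=4.2,interpolation=cv2.INTER_CUBIC),alpha=1.4))"
```

```text
clock: 40.98
eef_pos: [0.5033, 0.005, 0.1572]
tool_rot: [0.703, -0.078, -0.082, -0.702]
ft_force: [-0.2, 0.4, -3.6]
grip_width: 0.0213
clock: 41.6
eef_pos: [0.5029, 0.0049, 0.1546]
tool_rot: [0.703, -0.078, -0.083, -0.702]
ft_force: [1.0, -0.3, -3.5]
grip_width: 0.0214
row [0.01, -0.02, 0.0] pos [0.5029 0.0049 0.1546] down unit: [0.226 0.974 0.   ]
```

View pics/z16.png

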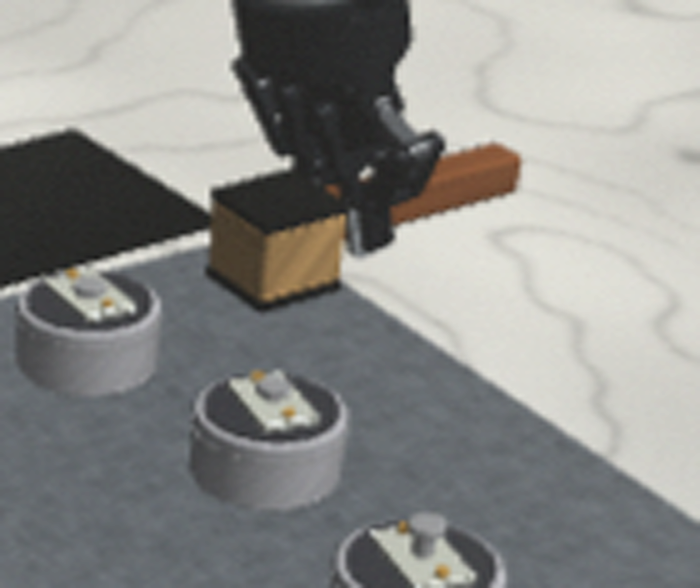

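```bash
python3 -m handwheel '[[0.11,0.47,0,0,0,0],[0.67,2.90,0,0,0,0],[0.67,2.90,0,0,0,0],[0.34,1.46,0,0,0,0],[0,0,0,0,0,0]]';python3 -m handwheel '[[0,0,0,0,0,0],[0,0,0,0,0,0],[0,0,0,0,0,0],[0,0,0,0,0,0],[0,0,0,0,0,0]]';python3 g2.py 0.5034 0.005 0.155; python3 -c "
from h import *
c=snap('scene','s17.png')
a=cv2.imread('pics/s17.png')[130:270,300:440]
cv2.imwrite('pics/z17.png',cv2.convertScaleAbs(cv2.resize(a,None,fx=5,fy=4.2,interpolation=cv2.INTER_CUBIC),alpha=1.4))
a=cv2.imread('pics/s17.png')[195:265,295:385]
cv2.imwrite('pics/zz17.png',cv2.resize(a,None,fx=8,fy=8,interpolation=cv2.INTER_CUBIC))"
```

```text
clock: 42.28
eef_pos: [0.5026, 0.0049, 0.1558]
tool_rot: [0.703, -0.079, -0.083, -0.702]
ft_force: [0.3, 0.6, -3.3]
grip_width: 0.0209
clock: 42.9
eef_pos: [0.5029, 0.005, 0.1545]
tool_rot: [0.703, -0.078, -0.083, -0.702]
ft_force: [-0.1, -0.9, -2.9]
grip_width: 0.0212
row [0.01, -0.02, 0.0] pos [0.5029 0.005  0.1545] down unit: [ 0.226  0.974 -0.   ]
```

View pics/z17.png

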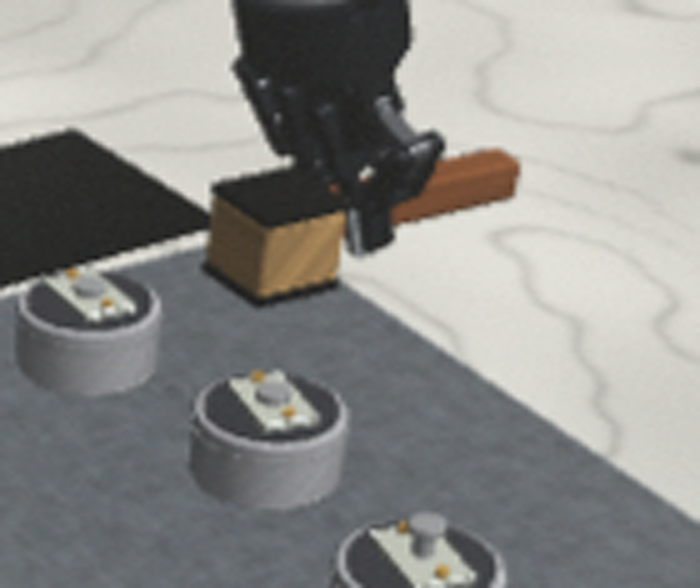

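View pics/zz17.png

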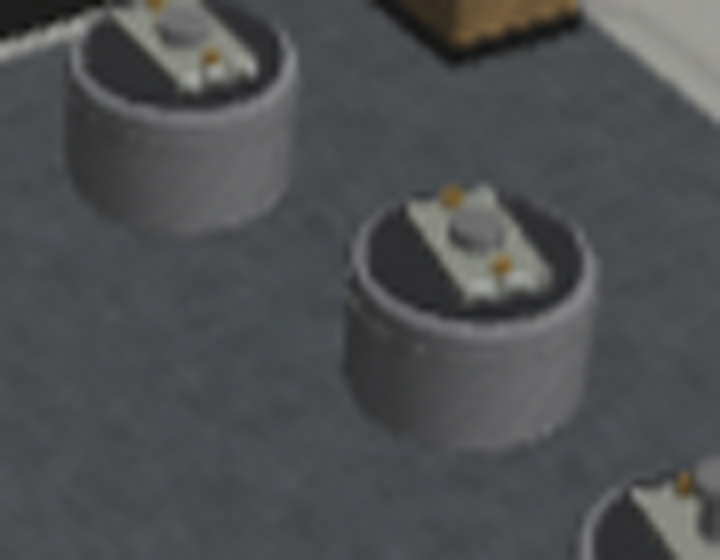

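```bash
python3 -m handwheel '[[0,0,0,0,0,0.4],[0,0,0,0,0,0.4],[0,0,0,0,0,0.4],[0,0,0,0,0,0.4],[0,0,0,0,0,0.4]]'; python3 -c "
from h import *
c=snap('scene','s18.png')
a=cv2.imread('pics/s18.png')[140:220,320:430]
cv2.imwrite('pics/z18.png',cv2.convertScaleAbs(cv2.resize(a,None,fx=7,fy=7,interpolation=cv2.INTER_CUBIC),alpha=1.6))"
```

```text
clock: 43.58
eef_pos: [0.5032, 0.0049, 0.1555]
tool_rot: [0.7, -0.102, -0.106, -0.699]
ft_force: [0.4, 1.0, -3.7]
grip_width: 0.0213
```

View pics/z18.png

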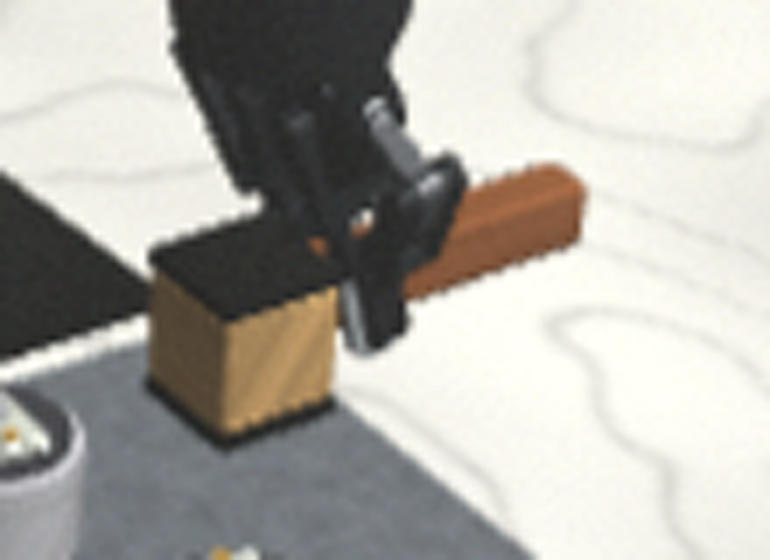

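```bash
python3 - <<'E'
from fit2 import *
c=bot.camera('scene');e=bot.get_obs()['eef_pos']
O=np.array([(586,185),(582,240),(556,162),(150,252),(226,450),(335,405),(147,388)])/7-.5+.5/7+[320,140]
x,f=fit(c,[(-.138,.011,.048),(-.138,.011,.022),(-.138,-.011,.048),(.023,-.023,.056),(.023,.023,0),(-.023,.023,0),(.023,-.023,0)],O,.6,.005)
print(e,x,f,'off',x[0]-e[0],x[1]-e[2])
E
python3 g2.py 0.5034 0.005 0.155
```

```text
[0.50324694 0.00496561 0.15549294] [ 0.54976102  0.13845036 -1.75957003] [ 1.  -0.5  0.4  1.  -0.5 -1.   0.  -0.9 -0.5  0.5  0.   1.1 -0.2  0. ] off 0.04651407778827943 -0.01704258808305248
row [0.01, 0.02, 0.0] pos [0.5032 0.005  0.1555] down unit: [ 0.292  0.957 -0.   ]
```

```bash
python3 -m handwheel '[[0.18,0.58,0,0,0,0],[0.90,2.97,0,0,0,0],[0.90,2.97,0,0,0,0],[0.45,1.5,0,0,0,0],[0,0,0,0,0,0]]';python3 -m handwheel '[[0,0,0,0,0,0],[0,0,0,0,0,0],[0,0,0,0,0,0],[0,0,0,0,0,0],[0,0,0,0,0,0]]';python3 g2.py 0.5034 0.005 0.155; python3 -c "
from h import *
c=snap('scene','s19.png')
a=cv2.imread('pics/s19.png')[140:220,320:430]
cv2.imwrite('pics/z19.png',cv2.convertScaleAbs(cv2.resize(a,None,fx=7,fy=7,interpolation=cv2.INTER_CUBIC),alpha=1.6))
a=cv2.imread('pics/s19.png')[195:265,295:385]
cv2.imwrite('pics/zz19.png',cv2.resize(a,None,fx=8,fy=8,interpolation=cv2.INTER_CUBIC))"
```

```text
clock: 44.3
eef_pos: [0.5024, 0.005, 0.1547]
tool_rot: [0.699, -0.104, -0.108, -0.699]
ft_force: [0.9, -0.0, -3.2]
grip_width: 0.0214
clock: 44.92
eef_pos: [0.503, 0.005, 0.1545]
tool_rot: [0.7, -0.103, -0.107, -0.699]
ft_force: [0.8, -0.1, -3.7]
grip_width: 0.021
row [0.01, -0.02, 0.0] pos [0.503  0.005  0.1545] down unit: [0.294 0.956 0.   ]
```

View pics/z19.png

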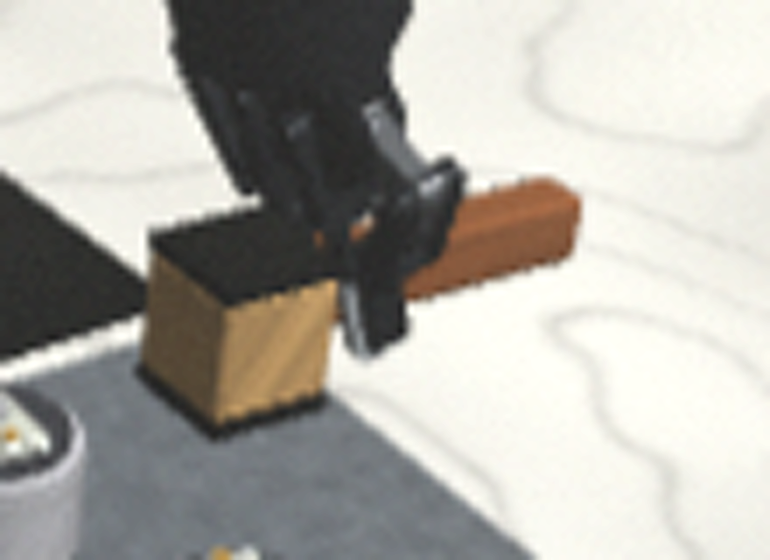

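View pics/zz19.png

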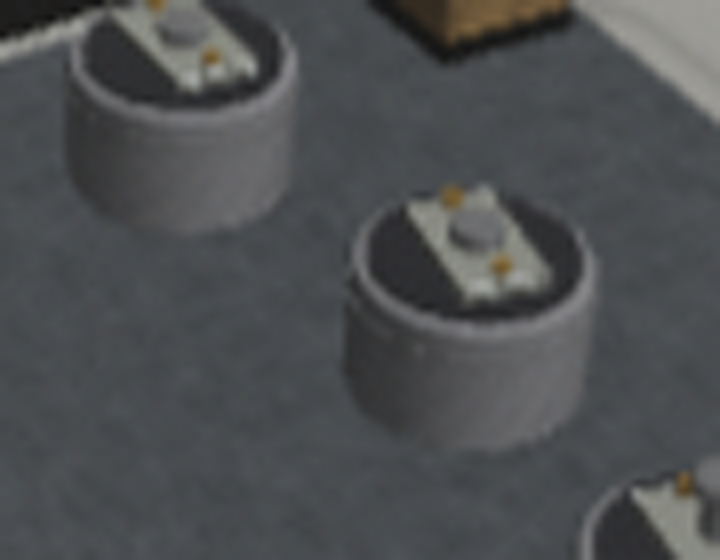

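```bash
python3 -c "
import cv2,numpy as np
A=[cv2.imread(f'pics/{f}.png').astype(float) for f in('s9','s10','s11','s19')]
for a,b in((0,1),(1,2),(2,3)): print(np.abs(A[a]-A[b])[192:215,305:332].mean().round(2), np.abs(A[a]-A[b])[196:210,312:326].mean().round(2), np.abs(A[a]-A[b])[260:290,360:400].mean().round(2))
A=[cv2.imread(f'pics/{f}.png').astype(float) for f in('s16','s17','s19')]
for a,b in((0,1),(1,2)): print(np.abs(A[a]-A[b])[216:232,346:362].mean().round(2))
"
python3 g2.py 0.5244 0.1546 0.16
```

```text
1.7 3.14 0.93
0.93 0.93 0.91
1.14 1.11 1.02
4.08
0.87
row [0.79, -0.46, 5.98] pos [0.5031 0.005  0.1547] down unit: [0.293 0.956 0.   ]
```

```bash
python3 -m handwheel '[[0.2,-0.4,1.5,0,0,0.1],[0.4,-0.46,3,0,0,0.2],[0.6,-0.46,4.5,0,0,0.3],[0.79,-0.46,5.98,0,0,0.45],[0.79,-0.46,5.98,0,0,0.45]]';python3 -m handwheel '[[0,0,0,0,0,0],[0,0,0,0,0,0],[0,0,0,0,0,0],[0,0,0,0,0,0],[0,0,0,0,0,0]]';python3 g2.py 0.5244 0.1546 0.155;python3 -c "
from h import *
c=snap('scene','s20.png')
a=cv2.imread('pics/s20.png')[180:290,340:470]
cv2.imwrite('pics/z20.png',cv2.convertScaleAbs(cv2.resize(a,None,fx=6,fy=5,interpolation=cv2.INTER_CUBIC),alpha=1.5))"
```

```text
clock: 45.6
eef_pos: [0.5247, 0.1572, 0.1592]
tool_rot: [0.695, -0.129, -0.136, -0.694]
ft_force: [0.4, -0.9, -3.1]
grip_width: 0.0214
clock: 46.22
eef_pos: [0.5247, 0.1543, 0.1606]
tool_rot: [0.695, -0.13, -0.134, -0.694]
ft_force: [0.1, 1.0, -2.5]
grip_width: 0.0213
row [0.07, 0.21, 0.01] pos [0.5247 0.1543 0.1606] down unit: [ 0.366  0.931 -0.   ]
```

View pics/z20.png

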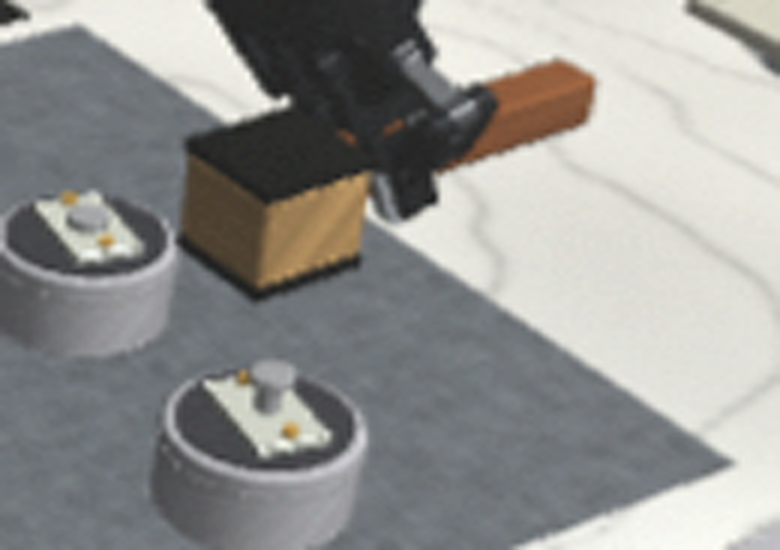

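```bash
python3 -m handwheel '[[0.13,0.34,0,0,0,0],[1.05,2.66,0,0,0,0],[1.05,2.66,0,0,0,0],[0.5,1.3,0,0,0,0],[0.07,0.2,0,0,0,0]]';python3 -m handwheel '[[0,0,0,0,0,0],[0,0,0,0,0,0],[0,0,0,0,0,0],[0,0,0,0,0,0],[0,0,0,0,0,0]]';python3 g2.py 0.5244 0.1546 0.155;python3 -c "
from h import *
c=snap('scene','s21.png')
a=cv2.imread('pics/s21.png')[180:290,340:470]
cv2.imwrite('pics/z21.png',cv2.convertScaleAbs(cv2.resize(a,None,fx=6,fy=5,interpolation=cv2.INTER_CUBIC),alpha=1.5))"
```

```text
clock: 46.9
eef_pos: [0.5243, 0.1546, 0.1575]
tool_rot: [0.695, -0.13, -0.134, -0.694]
ft_force: [1.4, -0.9, -2.6]
grip_width: 0.0213
clock: 47.52
eef_pos: [0.5242, 0.1545, 0.1545]
tool_rot: [0.695, -0.13, -0.134, -0.694]
ft_force: [-0.1, -0.4, -2.9]
grip_width: 0.0212
row [0.0, -0.02, 0.0] pos [0.5242 0.1545 0.1545] down unit: [0.368 0.93  0.   ]
```

View pics/z21.png

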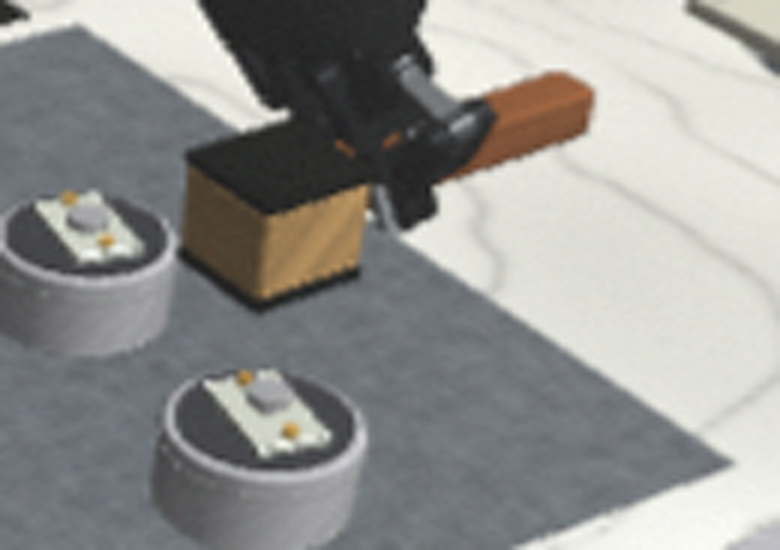

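```bash
python3 -m handwheel '[[0.19,0.48,0,0,0,0],[1.11,2.81,0,0,0,0],[1.11,2.81,0,0,0,0],[0.5,1.3,0,0,0,0],[0,0,0,0,0,0]]';python3 -m handwheel '[[0,0,0,0,0,0],[0,0,0,0,0,0],[0,0,0,0,0,0],[0,0,0,0,0,0],[0,0,0,0,0,0]]';python3 g2.py 0.5244 0.1546 0.155;python3 -c "
from h import *
c=snap('scene','s22.png')
a=cv2.imread('pics/s22.png')[180:290,340:470]
cv2.imwrite('pics/z22.png',cv2.convertScaleAbs(cv2.resize(a,None,fx=6,fy=5,interpolation=cv2.INTER_CUBIC),alpha=1.5))"
```

```text
clock: 48.2
eef_pos: [0.5242, 0.1545, 0.1555]
tool_rot: [0.695, -0.13, -0.134, -0.694]
ft_force: [0.1, -0.3, -3.3]
grip_width: 0.0211
clock: 48.82
eef_pos: [0.5242, 0.1545, 0.1544]
tool_rot: [0.695, -0.13, -0.134, -0.694]
ft_force: [0.1, -0.5, -2.7]
grip_width: 0.0213
row [0.0, -0.02, 0.0] pos [0.5242 0.1545 0.1544] down unit: [0.368 0.93  0.   ]
```

View pics/z22.png

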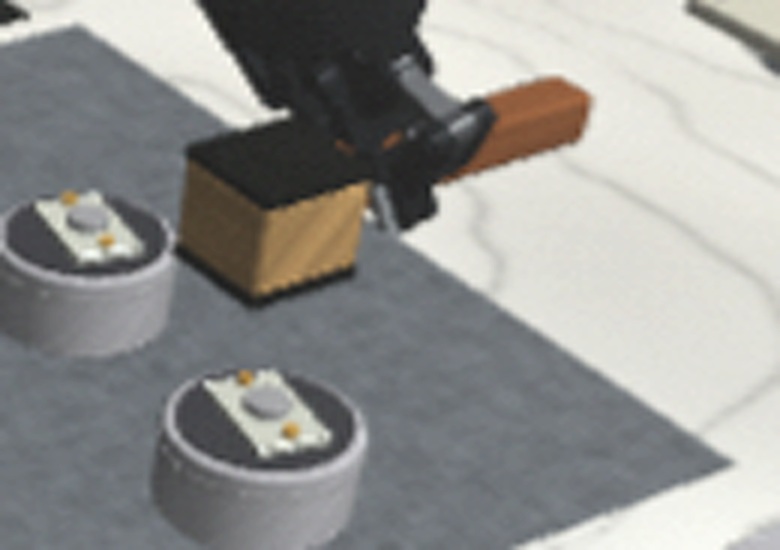

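```bash
python3 -m handwheel '[[0.21,0.54,0,0,0,0],[1.13,2.87,0,0,0,0],[1.13,2.87,0,0,0,0],[0.5,1.3,0,0,0,0],[0,0,0,0,0,0]]';python3 -m handwheel '[[0,0,0,0,0,0],[0,0,0,0,0,0],[0,0,0,0,0,0],[0,0,0,0,0,0],[0,0,0,0,0,0]]';python3 -c "
from h import *
c=snap('scene','s23.png')
a=cv2.imread('pics/s23.png')[180:290,340:470]
cv2.imwrite('pics/z23.png',cv2.convertScaleAbs(cv2.resize(a,None,fx=6,fy=6,interpolation=cv2.INTER_CUBIC),alpha=1.5))
A=[cv2.imread(f'pics/{f}.png').astype(float) for f in('s21','s22','s23')]
for a,b in((0,1),(1,2)): print(np.abs(A[a]-A[b])[252:270,376:394].mean().round(2))"
```

```text
clock: 49.5
eef_pos: [0.524, 0.1544, 0.1555]
tool_rot: [0.695, -0.13, -0.134, -0.694]
ft_force: [0.3, 0.2, -2.5]
grip_width: 0.0214
clock: 50.12
eef_pos: [0.5242, 0.1545, 0.1544]
tool_rot: [0.695, -0.13, -0.134, -0.694]
ft_force: [0.2, -0.6, -3.6]
grip_width: 0.0214
4.86
1.18
```

View pics/z23.png

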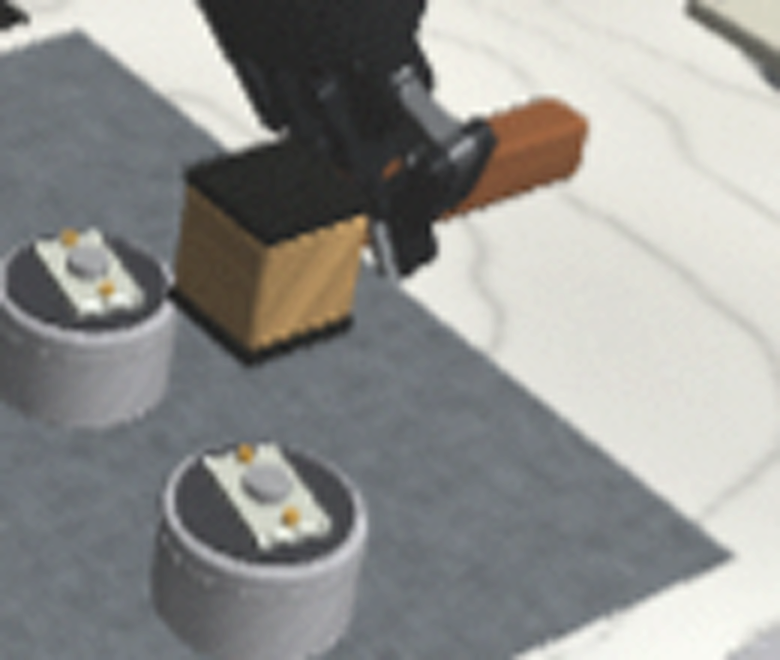

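```bash
python3 -m handwheel '[[0.25,0.63,0,0,0,0],[1.17,2.96,0,0,0,0],[1.17,2.96,0,0,0,0],[0.5,1.3,0,0,0,0],[0,0,0,0,0,0]]';python3 -m handwheel '[[0,0,0,0,0,0],[0,0,0,0,0,0],[0,0,0,0,0,0],[0,0,0,0,0,0],[0,0,0,0,0,0]]';python3 -c "
from h import *
c=snap('scene','s24.png')
a=cv2.imread('pics/s24.png')[180:290,340:470]
cv2.imwrite('pics/z24.png',cv2.convertScaleAbs(cv2.resize(a,None,fx=6,fy=6,interpolation=cv2.INTER_CUBIC),alpha=1.5))
A=[cv2.imread(f'pics/{f}.png').astype(float) for f in('s21','s22','s23','s24')]
for a,b in((0,1),(1,2),(2,3)): print(np.abs(A[a]-A[b])[252:270,376:394].mean().round(2))"
```

```text
clock: 50.8
eef_pos: [0.5243, 0.1545, 0.156]
tool_rot: [0.695, -0.13, -0.134, -0.694]
ft_force: [1.8, 0.5, -3.1]
grip_width: 0.0213
clock: 51.42
eef_pos: [0.5241, 0.1545, 0.1544]
tool_rot: [0.695, -0.13, -0.134, -0.694]
ft_force: [0.1, 0.0, -3.1]
grip_width: 0.0213
4.86
1.18
0.88
```

View pics/z24.png

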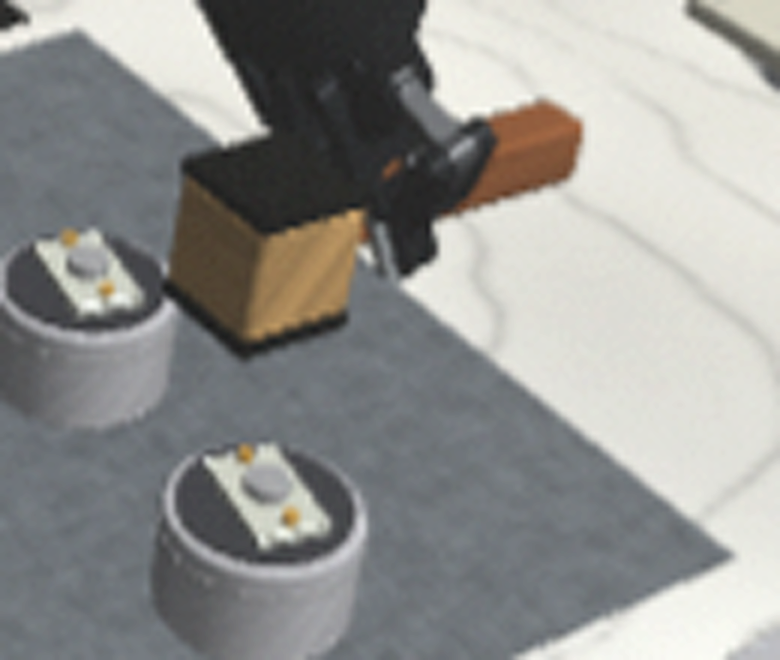

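```bash
python3 g2.py 0.523 -0.1377 0.165; python3 -m handwheel '[[0,-0.3,-2,0,0,0.2],[0,-0.4,-4,0,0,0.4],[0,-0.4,-6,0,0,0.6],[0,-0.4,-8,0,0,0.75],[0,-0.4,-10,0,0,0.75]]';  python3 g2.py 0.523 -0.1377 0.165
```

```text
row [-0.26, -0.34, -11.69] pos [0.5243 0.1545 0.1546] down unit: [0.367 0.93  0.   ]
clock: 52.1
eef_pos: [0.5298, -0.0969, 0.1636]
tool_rot: [0.685, -0.175, -0.179, -0.684]
ft_force: [0.5, 0.2, -3.8]
grip_width: 0.0213
row [-0.28, 0.09, -1.63] pos [ 0.5298 -0.0969  0.1636] down unit: [ 0.485  0.874 -0.   ]
```

```bash
python3 -m handwheel '[[-0.2,0,-1.6,0,0,0],[-0.2,0,-1.6,0,0,0],[-0.2,0,-1.6,0,0,0],[-0.2,0,-1.6,0,0,0],[-0.2,0,-1.6,0,0,0]]';  python3 g2.py 0.523 -0.1377 0.155;python3 -c "
from h import *
c=snap('scene','s25.png');snap('top','t25.png')
a=cv2.imread('pics/s25.png')[130:240,270:400]
cv2.imwrite('pics/z25.png',cv2.convertScaleAbs(cv2.resize(a,None,fx=6,fy=6,interpolation=cv2.INTER_CUBIC),alpha=1.5))"
```

```text
clock: 52.72
eef_pos: [0.5257, -0.1342, 0.1669]
tool_rot: [0.685, -0.174, -0.18, -0.684]
ft_force: [0.2, -0.1, -3.1]
grip_width: 0.0212
row [0.13, 0.47, -0.14] pos [ 0.5257 -0.1342  0.1669] down unit: [ 0.485  0.875 -0.   ]
```

View pics/z25.png

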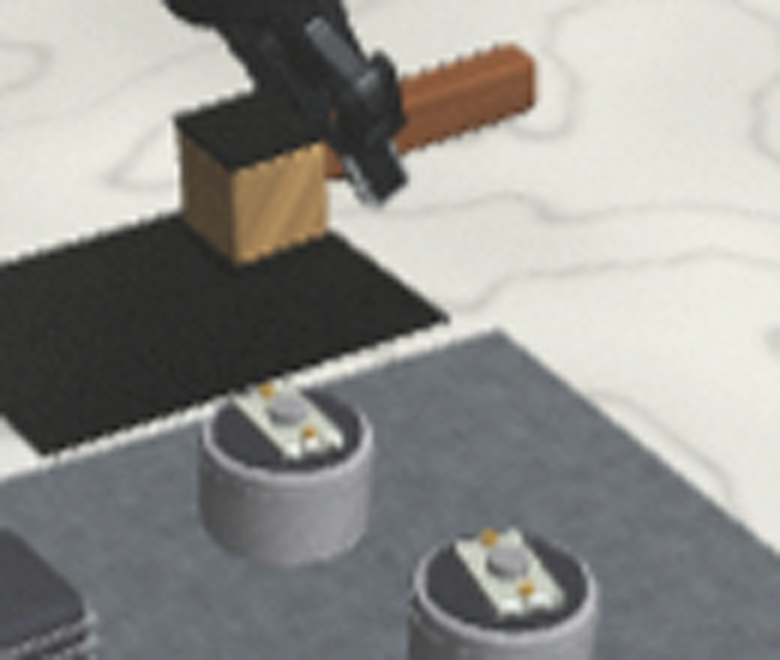

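View pics/t25.png

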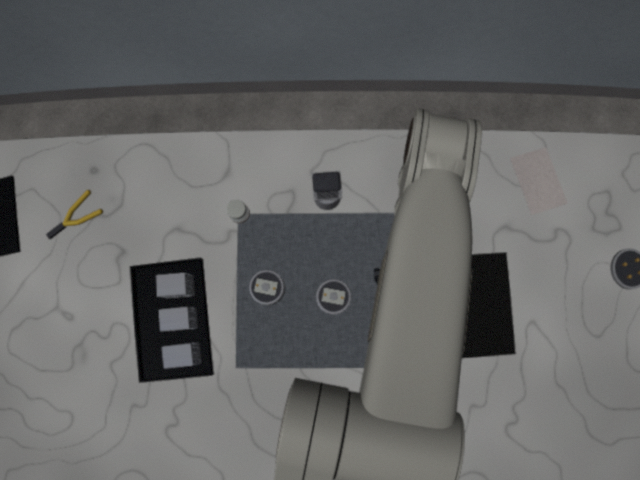

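```bash
python3 - <<'E'
from fit2 import *
c=bot.camera('scene');e=bot.get_obs()['eef_pos']
O=np.array([(538,63),(535,110),(515,41),(176,118)])/6-.5+.5/6+[270,130]
x,f=fit(c,[(-.138,.011,.048),(-.138,.011,.022),(-.138,-.011,.048),(.023,-.023,.056)],O,.6,e[1])
print(e,x,f,'off',x[0]-e[0],x[1]-e[2])
E
python3 g2.py 0.523 -0.1377 0.155
```

```text
[ 0.52561782 -0.13471414  0.16684769] [ 0.582511    0.15028702 -3.79312468] [ 0.5 -0.5  0.7  0.7 -0.7 -0.1 -0.4 -0.1] off 0.0568931833022045 -0.01656066610062451
row [0.14, 0.47, -0.12] pos [ 0.5256 -0.1347  0.1668] down unit: [ 0.485  0.875 -0.   ]
```

```bash
python3 -m handwheel '[[0,0.4,-0.12,0,0,-0.3],[0,0.4,-0.12,0,0,-0.3],[0,0.4,-0.12,0,0,-0.3],[0,0.4,-0.12,0,0,-0.3],[0,0.4,-0.12,0,0,-0.3]]';  python3 g2.py 0.520 -0.1377 0.0785
```

```text
clock: 53.5
eef_pos: [0.521, -0.1384, 0.158]
tool_rot: [0.689, -0.157, -0.161, -0.688]
ft_force: [-0.1, -0.5, -3.2]
grip_width: 0.0212
row [1.36, 2.88, 0.03] pos [ 0.521  -0.1384  0.158 ] down unit: [0.438 0.899 0.   ]
```

```bash
python3 -m handwheel '[[0.28,0.6,0.03,0,0,0],[1.36,2.88,0.03,0,0,0],[1.36,2.88,0.03,0,0,0],[0.6,1.3,0.03,0,0,0],[0,0,0,0,0,0]]';python3 -m handwheel '[[0,0,0,0,0,0],[0,0,0,0,0,0],[0,0,0,0,0,0],[0,0,0,0,0,0],[0,0,0,0,0,0]]';  python3 g2.py 0.505 -0.3022 0.15;python3 -c "
from h import *
c=snap('scene','s26.png')
a=cv2.imread('pics/s26.png')[130:240,270:400]
cv2.imwrite('pics/z26.png',cv2.convertScaleAbs(cv2.resize(a,None,fx=6,fy=6,interpolation=cv2.INTER_CUBIC),alpha=1.5))
A=[cv2.imread(f'pics/{f}.png').astype(float) for f in('s24','s25','s26')]
for a,b in((0,1),(1,2)): print(np.abs(A[a]-A[b])[196:210,312:326].mean().round(2))"
```

```text
clock: 54.12
eef_pos: [0.5203, -0.1383, 0.1595]
tool_rot: [0.689, -0.157, -0.162, -0.689]
ft_force: [1.5, 0.7, -3.0]
grip_width: 0.0217
clock: 54.75
eef_pos: [0.5203, -0.1383, 0.1574]
tool_rot: [0.689, -0.157, -0.162, -0.688]
ft_force: [-0.1, 0.5, -3.3]
grip_width: 0.0214
row [-0.46, 0.55, -6.55] pos [ 0.5203 -0.1383  0.1574] down unit: [ 0.44   0.898 -0.   ]
3.88
1.0
```

View pics/z26.png

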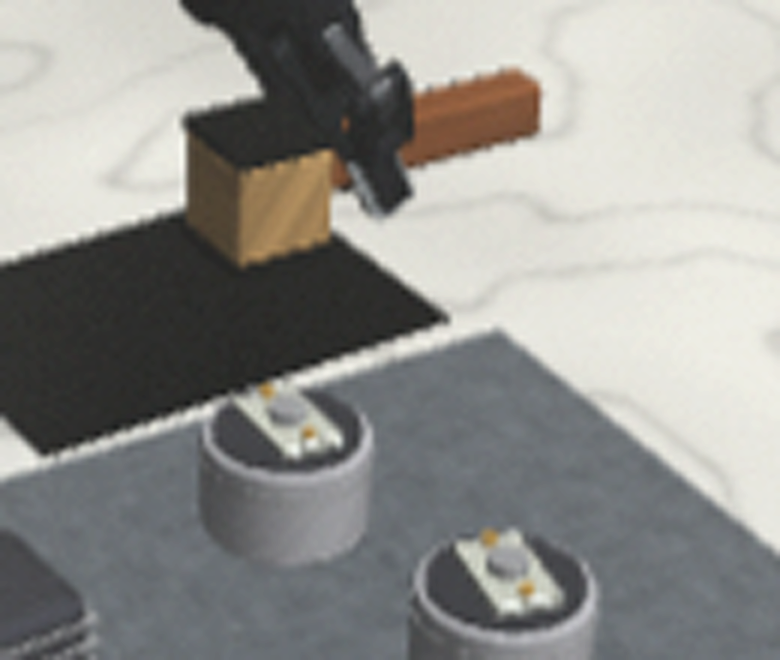

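```bash
python3 -c "
import cv2,numpy as np
A={f:cv2.imread(f'pics/{f}.png') for f in('s11','s24','s26')}
a=np.hstack([A[f][185:235,290:345] for f in A]);cv2.imwrite('pics/cmp.png',cv2.resize(a,None,fx=4.5,fy=4.5,interpolation=cv2.INTER_CUBIC))"
```

```text
(no output)
```

View pics/cmp.png

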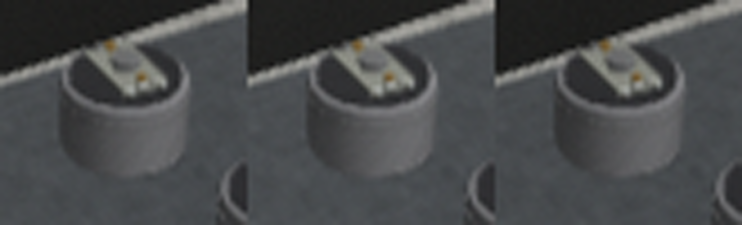

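```bash
python3 - <<'E'
from fit2 import *
c=bot.camera('scene');e=bot.get_obs()['eef_pos']
O=np.array([(541,90),(538,136),(520,69),(183,121)])/6-.5+.5/6+[270,130]
x,f=fit(c,[(-.138,.011,.048),(-.138,.011,.022),(-.138,-.011,.048),(.023,-.023,.056)],O,.6,e[1])
print(e,x,f,'off',x[0]-e[0],x[1]-e[2])
E
python3 g2.py 0.508 -0.3022 0.10
```

```text
[ 0.52051019 -0.13839424  0.15776864] [0.57990725 0.14393641 0.09670788] [ 0.6 -0.5  0.3  0.9 -0.8 -0.3 -0.1 -0. ] off 0.05939705802905715 -0.013832229861029
row [0.53, 2.31, -6.55] pos [ 0.5205 -0.1384  0.1578] down unit: [ 0.439  0.899 -0.   ]
```

```bash
python3 -m handwheel '[[-0.2,0.1,-1.5,0,0,0],[-0.3,0.2,-3,0,0,0],[-0.4,0.3,-4.5,0,0,0],[-0.4,0.3,-6.55,0,0,0],[-0.4,0.3,-6.55,0,0,0]]';python3 -m handwheel '[[0.4,0.8,0,0,0,0],[0.8,1.6,0,0,0,0],[1,2.1,0,0,0,0],[1,2.1,0,0,0,0],[1,2.1,0,0,0,0]]';  python3 g2.py 0.507 -0.3022 0.03; python3 -c "
from h import *
c=snap('scene','s27.png')
a=cv2.imread('pics/s27.png')[110:220,230:360]
cv2.imwrite('pics/z27.png',cv2.convertScaleAbs(cv2.resize(a,None,fx=6,fy=5,interpolation=cv2.INTER_CUBIC),alpha=1.5,beta=10))"
```

```text
clock: 55.48
eef_pos: [0.5083, -0.306, 0.155]
tool_rot: [0.689, -0.159, -0.159, -0.689]
ft_force: [-0.3, 0.7, -3.4]
grip_width: 0.0214
clock: 56.1
eef_pos: [0.5092, -0.3022, 0.0985]
tool_rot: [0.69, -0.157, -0.161, -0.688]
ft_force: [0.6, 0.5, -3.4]
grip_width: 0.0213
row [1.12, 2.5, 0.0] pos [ 0.5092 -0.3022  0.0985] down unit: [0.437 0.899 0.001]
```

View pics/z27.png

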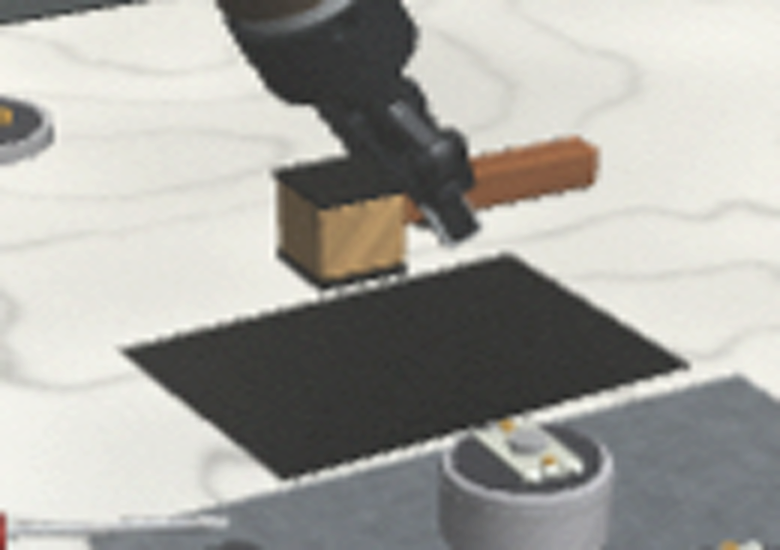

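```bash
python3 -m handwheel '[[0.3,0.7,0,0,0,0],[0.6,1.4,0,0,0,0],[0.9,2,0,0,0,0],[1.15,2.6,0,0,0,0],[1.15,2.6,0,0,0,0]]';python3 -m handwheel '[[0.04,0.09,0,0,0,0],[0.09,0.18,0,0,0,0],[0.09,0.18,0,0,0,0],[0.09,0.18,0,0,0,0],[0.09,0.18,0,0,0,0]]'
```

```text
clock: 56.78
eef_pos: [0.5051, -0.3018, 0.0251]
tool_rot: [-0.689, 0.158, 0.162, 0.689]
ft_force: [0.1, 0.7, -2.5]
grip_width: 0.021
clock: 57.4
eef_pos: [0.5063, -0.3023, 0.0217]
tool_rot: [0.69, -0.157, -0.161, -0.688]
ft_force: [0.3, -0.3, -2.6]
grip_width: 0.0211
```

```bash
python3 -m handwheel '[[0.02,0.03,0,0,0,0],[0.03,0.06,0,0,0,0],[0.04,0.09,0,0,0,0],[0.04,0.09,0,0,0,0],[0.04,0.09,0,0,0,0]]';python3 -m handwheel '[[0.02,0.03,0,0,0,0],[0.03,0.06,0,0,0,0],[0.03,0.06,0,0,0,0],[0.03,0.06,0,0,0,0],[0.03,0.06,0,0,0,0]]'
```

```text
clock: 58.02
eef_pos: [0.5061, -0.3023, 0.0191]
tool_rot: [0.689, -0.157, -0.161, -0.689]
ft_force: [-0.3, -0.3, -3.8]
grip_width: 0.0211
clock: 58.65
eef_pos: [0.5061, -0.3023, 0.0174]
tool_rot: [0.689, -0.157, -0.161, -0.689]
ft_force: [0.7, -0.7, -3.5]
grip_width: 0.0213
```

```bash
python3 -m handwheel '[[0.02,0.03,0,0,0,0],[0.03,0.06,0,0,0,0],[0.03,0.06,0,0,0,0],[0.03,0.06,0,0,0,0],[0.03,0.06,0,0,0,0]]';python3 -c "
from h import *
c=snap('scene','s28.png')
a=cv2.imread('pics/s28.png')[130:220,240:360]
cv2.imwrite('pics/z28.png',cv2.convertScaleAbs(cv2.resize(a,None,fx=6,fy=6,interpolation=cv2.INTER_CUBIC),alpha=1.7,beta=20))"
```

```text
clock: 59.28
eef_pos: [0.5061, -0.3023, 0.0158]
tool_rot: [0.689, -0.157, -0.161, -0.689]
ft_force: [-0.4, -0.2, -4.0]
grip_width: 0.0212
```

View pics/z28.png

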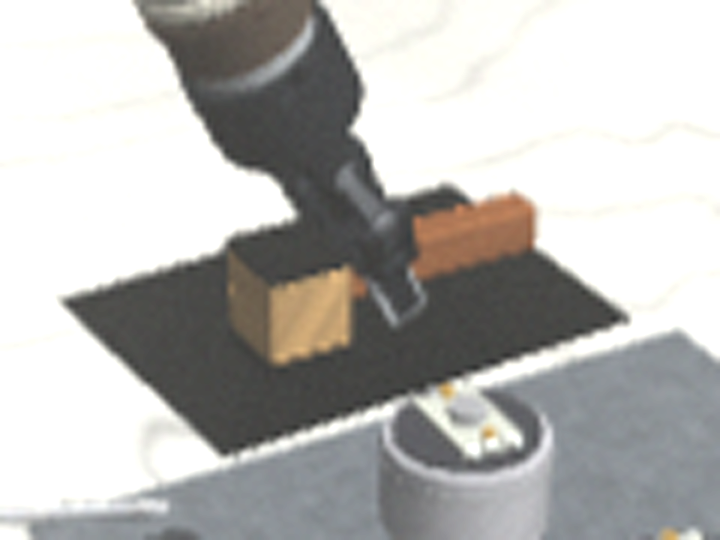

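```bash
for i in 1 ; do python3 -m handwheel '[[0.01,0.02,0,0,0,0],[0.02,0.04,0,0,0,0],[0.02,0.05,0,0,0,0],[0.02,0.05,0,0,0,0],[0.02,0.05,0,0,0,0]]'; done; python3 -m handwheel '[[0.01,0.02,0,0,0,0],[0.02,0.04,0,0,0,0],[0.02,0.05,0,0,0,0],[0.02,0.05,0,0,0,0],[0.02,0.05,0,0,0,0]]'
```

```text
clock: 59.95
eef_pos: [0.506, -0.3023, 0.0144]
tool_rot: [0.689, -0.157, -0.161, -0.688]
ft_force: [-0.1, -1.1, -4.3]
grip_width: 0.0213
clock: 60.58
eef_pos: [0.5059, -0.3023, 0.013]
tool_rot: [0.689, -0.157, -0.161, -0.688]
ft_force: [-0.7, -0.2, -3.6]
grip_width: 0.0211
```

```bash
python3 -m handwheel '[[0.01,0.02,0,0,0,0],[0.02,0.04,0,0,0,0],[0.02,0.05,0,0,0,0],[0.02,0.05,0,0,0,0],[0.02,0.05,0,0,0,0]]';python3 -c "
from h import *
c=snap('scene','s29.png')
a=cv2.imread('pics/s29.png')[130:220,240:360]
cv2.imwrite('pics/z29.png',cv2.convertScaleAbs(cv2.resize(a,None,fx=6,fy=6,interpolation=cv2.INTER_CUBIC),alpha=1.2,beta=60))
from fit2 import *
"
```

```text
clock: 61.2
eef_pos: [0.5058, -0.3023, 0.0117]
tool_rot: [0.689, -0.157, -0.161, -0.689]
ft_force: [-0.2, -1.1, -4.0]
grip_width: 0.0216
```

View pics/z29.png

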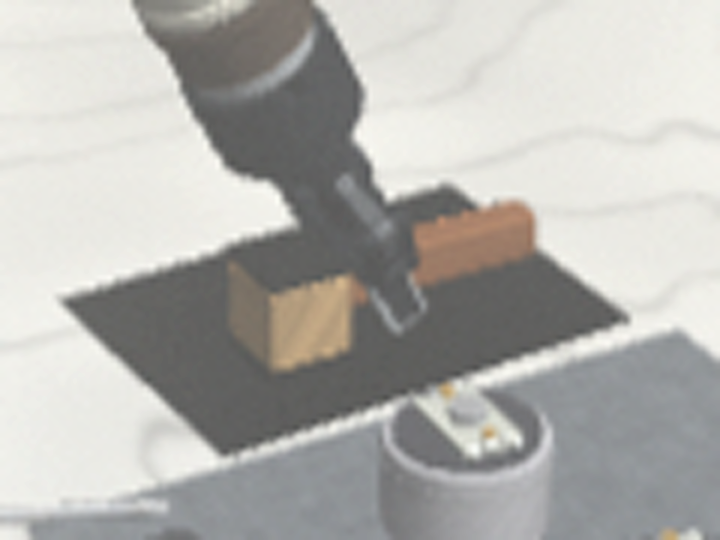

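```bash
python3 - <<'E'
from fit2 import *
c=bot.camera('scene');e=bot.get_obs()['eef_pos']
w=.006
O=np.array([(536,222),(533,250),(521,202),(272,370),(350,345),(228,263)])/6-.5+.5/6+[240,130]
x,f=fit(c,[(-.138,.011,.048),(-.138,.011,.022),(-.138,-.011,.048),(.023,.023,w),(-.023,.023,w),(.023,-.023,.056-w)],O,.6,e[1])
print(e,x,f,'off',x[0]-e[0],x[1]-e[2])
# check same on s6 (resting)
a=cv2.imread('pics/s6.png')[130:220,240:360]
cv2.imwrite('pics/z6b.png',cv2.convertScaleAbs(cv2.resize(a,None,fx=6,fy=6,interpolation=cv2.INTER_CUBIC),alpha=1.2,beta=60))
E
```

```text
[ 0.50585393 -0.30227825  0.0117203 ] [5.66038022e-01 8.14478174e-04 1.11897927e+00] [ 0.5 -1.2  0.6  1.7 -0.8 -0.9 -0.2  0.8  0.4  1.2 -0.4 -1.5] off 0.06018409324148677 -0.010905825886128252
```

View pics/z6b.png

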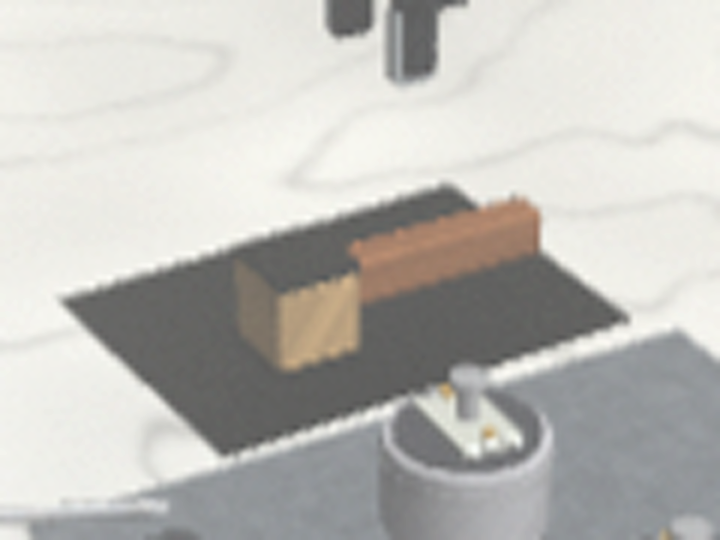

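```bash
python3 -m handwheel '[[0.01,0.02,0,0,0,0],[0.02,0.04,0,0,0,0],[0.02,0.05,0,0,0,0],[0.02,0.05,0,0,0,0],[0.02,0.05,0,0,0,0]]';
```

```text
clock: 61.92
eef_pos: [0.5058, -0.3023, 0.0104]
tool_rot: [0.689, -0.157, -0.161, -0.689]
ft_force: [-0.0, -0.1, -3.4]
grip_width: 0.021
```

```bash
python3 -m handwheel '[[0.01,0.02,0,0,0,0],[0.02,0.04,0,0,0,0],[0.02,0.04,0,0,0,0],[0.02,0.04,0,0,0,0],[0.02,0.04,0,0,0,0]]';
```

```text
clock: 62.55
eef_pos: [0.5058, -0.3023, 0.0094]
tool_rot: [0.689, -0.157, -0.161, -0.688]
ft_force: [0.2, 0.5, -1.8]
grip_width: 0.021
```

```bash
python3 -m handwheel '[[0.01,0.02,0,0,0,0],[0.01,0.03,0,0,0,0],[0.01,0.03,0,0,0,0],[0.01,0.03,0,0,0,0],[0.01,0.03,0,0,0,0]]'; python3 -m handwheel '[[0,0,0,0,0,0],[0,0,0,0,0,0],[0,0,0,0,0,0],[0,0,0,0,0,0],[0,0,0,0,0,0]]' 0.2;python3 -c "
from h import *
c=snap('scene','s30.png')
a=cv2.imread('pics/s30.png')[130:220,240:360]
cv2.imwrite('pics/z30.png',cv2.convertScaleAbs(cv2.resize(a,None,fx=6,fy=6,interpolation=cv2.INTER_CUBIC),alpha=1.2,beta=60))"
```

```text
clock: 63.18
eef_pos: [0.5057, -0.3023, 0.0094]
tool_rot: [0.69, -0.157, -0.161, -0.688]
ft_force: [-2.6, 1.1, 6.1]
grip_width: 0.021
clock: 63.8
eef_pos: [0.5057, -0.3023, 0.0083]
tool_rot: [0.689, -0.157, -0.161, -0.689]
ft_force: [0.7, -0.1, 0.8]
grip_width: 0.0515
```

View pics/z30.png

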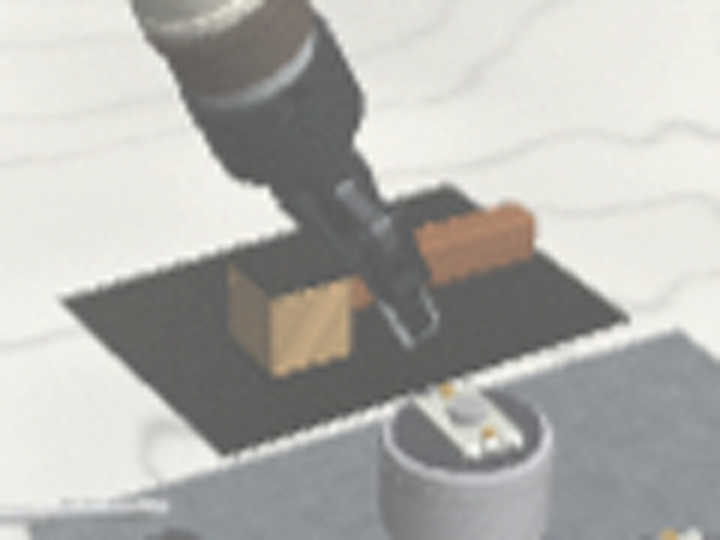

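```bash
python3 -m handwheel '[[-0.2,-0.45,0,0,0,0],[-0.7,-1.44,0,0,0,0],[-1.5,-3.1,0,0,0,0],[-2.4,-4.9,0,0,0,0],[-3,-6.2,0,0,0,0]]';python3 g.py 0.4 -0.1 0.25 6.5;python3 -c "
from h import *
c=snap('scene','s31.png');c=snap('top','t31.png')
a=cv2.imread('pics/s31.png')[130:220,240:360]
cv2.imwrite('pics/z31.png',cv2.convertScaleAbs(cv2.resize(a,None,fx=6,fy=6,interpolation=cv2.INTER_CUBIC),alpha=1.2,beta=60))"
```

```text
clock: 64.47
eef_pos: [0.5066, -0.3025, 0.1844]
tool_rot: [0.69, -0.156, -0.16, -0.688]
ft_force: [0.0, 0.3, -0.2]
grip_width: 0.0508
row [-4.94, -0.54, 8.12, 1.89, 8.23, -2.09] nrows pos 3.8 rot 8.1 jawyaw now 90.3 q1 -0.44 q6 -0.41 pos [ 0.5066 -0.3025  0.1844]
```

View pics/z31.png

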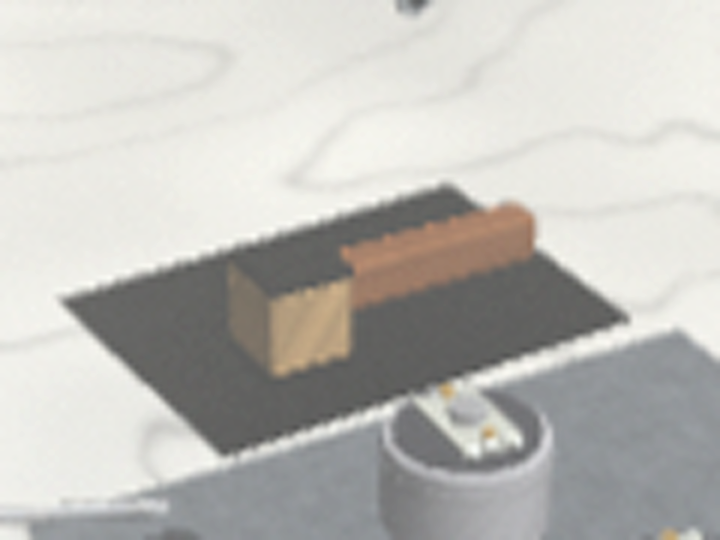

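```bash
python3 -m handwheel '[[-0.3,-0.5,1,0,0,-1],[-0.6,-1,2.5,0,0,-2],[-0.8,-1,4.5,0,0,-2.12],[-0.8,-1,6.5,0,0,-2.12],[-0.8,-1,8.5,0,0,-2.12]]' 0.5;python3 g.py 0.45 0.15 0.2 6.5
```

```text
clock: 65.2
eef_pos: [0.4971, -0.0885, 0.2123]
tool_rot: [0.707, -0.028, -0.031, -0.706]
ft_force: [0.7, -0.0, 0.7]
grip_width: 0.0644
row [-1.79, 0.64, 9.55, 0.35, 8.37, -0.39] nrows pos 3.9 rot 7.8 jawyaw now 90.3 q1 -0.17 q6 -0.17 pos [ 0.4971 -0.0885  0.2123]
```

```bash
python3 -m handwheel '[[-0.3,0.1,1.9,0,1,-0.4],[-0.6,0.2,3.8,0,2,-0.4],[-0.9,0.2,5.7,0,3,-0.4],[-1.2,0.2,7.6,0,4,-0.4],[-1.5,0.2,9.5,0,5,-0.4]]' ;python3 g.py 0.412 0.344 0.17 6.5
```

```text
clock: 65.82
eef_pos: [0.4581, 0.1481, 0.2101]
tool_rot: [0.654, -0.3, 0.295, -0.629]
ft_force: [1.9, 0.2, 0.2]
grip_width: 0.0644
row [-7.19, 1.42, 3.71, 0.18, 3.37, 0.1] nrows pos 3.3 rot 3.2 jawyaw now 40.2 q1 0.33 q6 1.19 pos [0.4581 0.1481 0.2101]
```

```bash
python3 -c "
from h import *
c=snap('top','t32.png')
a=cv2.imread('pics/t32.png')
f=lambda b:cv2.convertScaleAbs(cv2.resize(b,None,fx=5,fy=5,interpolation=cv2.INTER_CUBIC),alpha=1.6,beta=15)
cv2.imwrite('pics/zt32.png',f(a[255:375,125:215]))"
```

```text
(no output)
```

View pics/zt32.png

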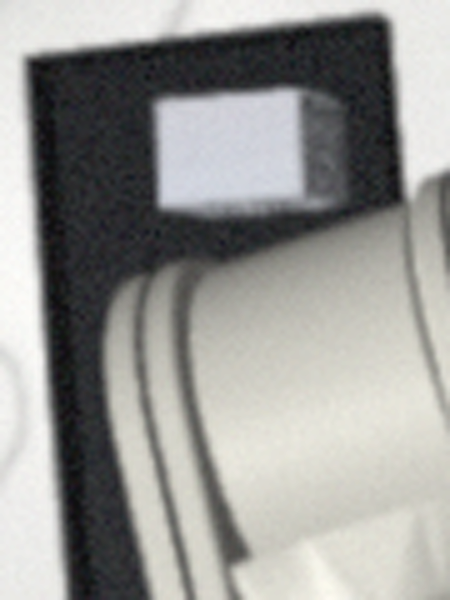

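View pics/t32.png

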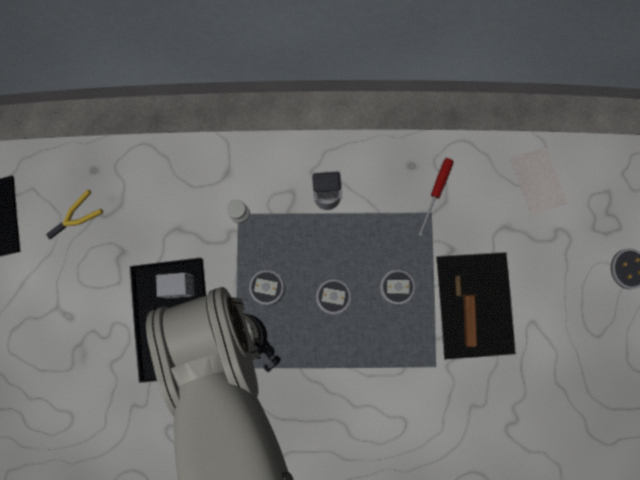

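```bash
python3 -m handwheel '[[-2,0.3,1,0,1,0],[-4,0.6,2,0,2,0],[-6,0.9,3,0,3,0],[-7.2,1.2,3.7,0,3.4,0],[-7.2,1.2,3.7,0,3.4,0]]' 0.5;python3 -m handwheel '[[0,0,0,0,0,0],[0,0,0,0,0,0],[0,0,0,0,0,0],[0,0,0,0,0,0],[0,0,0,0,0,0]]';python3 g.py 0.411 0.3437 0.12 6.5
```

```text
clock: 66.5
eef_pos: [0.41, 0.3444, 0.1743]
tool_rot: [0.542, -0.469, 0.47, -0.515]
ft_force: [0.5, -0.1, 0.2]
grip_width: 0.0642
clock: 67.12
eef_pos: [0.4117, 0.3424, 0.1756]
tool_rot: [0.54, -0.47, 0.472, -0.515]
ft_force: [0.3, -0.6, 0.7]
grip_width: 0.0637
row [-0.11, 2.22, 0.04, 0.14, 0.0, 0.15] nrows pos 0.9 rot 0.2 jawyaw now 6.5 q1 0.70 q6 2.16 pos [0.4117 0.3424 0.1756]
```

Correct the 2° tilt, then descend.

```bash
python3 -m handwheel '[[-0.1,1,0.04,0.14,0,0.15],[-0.1,2.2,0.04,0.14,0,0.15],[-0.1,2.2,0.04,0.14,0,0.15],[-0.1,2.2,0.04,0.14,0,0.15],[-0.1,2.2,0.04,0.14,0,0.15]]';python3 g.py 0.411 0.3437 0.0335 6.5; python3 -c "
from h import *
c=snap('scene','s33.png')
a=cv2.imread('pics/s33.png')[180:400,390:600]
cv2.imwrite('pics/z33.png',cv2.resize(a,None,fx=3,fy=2.7,interpolation=cv2.INTER_CUBIC))"
```

```text
clock: 67.75
eef_pos: [0.4119, 0.3445, 0.1219]
tool_rot: [-0.527, 0.471, -0.47, 0.529]
ft_force: [0.7, 0.8, -0.5]
grip_width: 0.0641
row [0.03, 3.53, -0.04, -0.01, 0.0, -0.01] nrows pos 1.4 rot 0.0 jawyaw now 6.5 q1 0.70 q6 2.15 pos [0.4119 0.3445 0.1219]
```

View pics/z33.png

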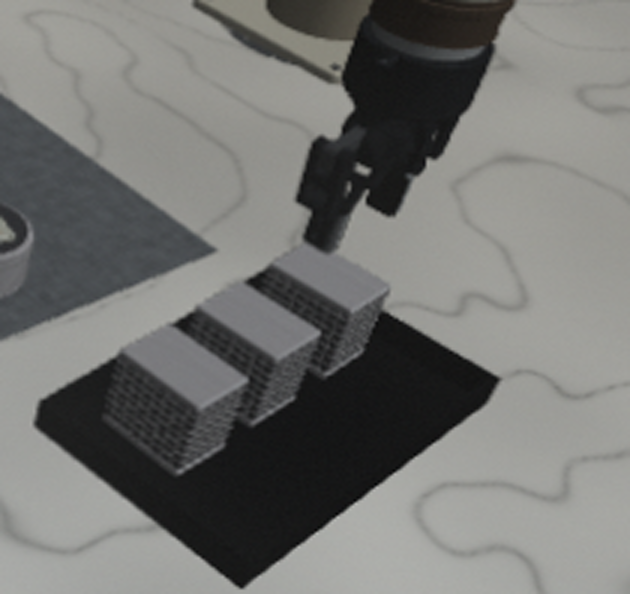

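```bash
python3 -m handwheel '[[0.03,0.8,-0.03,0,0,0],[0.03,1.8,-0.03,0,0,0],[0.03,2.8,-0.03,0,0,0],[0.03,3.5,-0.03,0,0,0],[0.03,3.5,-0.03,0,0,0]]';python3 -m handwheel '[[0,0,0,0,0,0],[0,0,0,0,0,0],[0,0,0,0,0,0],[0,0,0,0,0,0],[0,0,0,0,0,0]]' -1;python3 -m handwheel '[[0,-1,0,0,0,0],[0,-2.5,0,0,0,0],[0,-4.5,0,0,0,0],[0,-6,0,0,0,0],[0,-6.8,0,0,0,0]]';python3 g.py 0.5618 -0.1376 0.2 -1
```

```text
clock: 68.42
eef_pos: [0.4096, 0.3424, 0.0322]
tool_rot: [0.529, -0.471, 0.47, -0.527]
ft_force: [-0.0, -0.2, 0.2]
grip_width: 0.064
clock: 69.05
eef_pos: [0.4111, 0.3437, 0.0342]
tool_rot: [-0.527, 0.471, -0.47, 0.529]
ft_force: [0.0, 0.4, 6.6]
grip_width: 0.0458
clock: 69.68
eef_pos: [0.4108, 0.3433, 0.2051]
tool_rot: [-0.527, 0.471, -0.47, 0.528]
ft_force: [-0.0, 0.4, -1.5]
grip_width: 0.0455
row [19.8, 0.17, 3.81, -0.01, 0.75, -0.01] nrows pos 8.1 rot 0.7 jawyaw now 6.5 q1 0.70 q6 2.15 pos [0.4108 0.3433 0.2051]
```

```bash
python3 -m handwheel '[[2.2,0,0.4,0,0.2,0],[4.4,0,0.8,0,0.4,0],[6.6,0,1.3,0,0.6,0],[8.8,0,1.7,0,0.75,0],[11,0,2.1,0,0.75,0]]'; python3 g.py 0.5618 -0.1376 0.2 -1
```

```text
clock: 70.3
eef_pos: [0.4936, 0.0739, 0.2024]
tool_rot: [-0.496, 0.505, -0.504, 0.495]
ft_force: [1.1, 0.4, -1.6]
grip_width: 0.0452
row [8.41, 0.09, 2.87, 0.01, 0.0, -0.0] nrows pos 3.6 rot 0.0 jawyaw now -1.0 q1 0.15 q6 1.74 pos [0.4936 0.0739 0.2024]
```

```bash
python3 -m handwheel '[[2,0,0.7,0,0,0],[4,0,1.4,0,0,0],[6,0,2.1,0,0,0],[7.9,0,2.87,0,0,0],[7.9,0,2.87,0,0,0]]';python3 -m handwheel '[[0,0,0,0,0,0],[0,0,0,0,0,0],[0,0,0,0,0,0],[0,0,0,0,0,0],[0,0,0,0,0,0]]'; python3 g.py 0.5618 -0.1376 0.11 -1
```

```text
clock: 70.92
eef_pos: [0.5625, -0.1264, 0.2015]
tool_rot: [-0.495, 0.506, -0.505, 0.494]
ft_force: [0.2, 0.3, -1.8]
grip_width: 0.0455
clock: 71.55
eef_pos: [0.5623, -0.1226, 0.2028]
tool_rot: [-0.496, 0.504, -0.504, 0.496]
ft_force: [-0.1, 0.6, -0.8]
grip_width: 0.0453
row [0.6, 3.71, -0.01, 0.0, 0.01, -0.0] nrows pos 1.5 rot 0.0 jawyaw now -0.9 q1 -0.21 q6 1.37 pos [ 0.5623 -0.1226  0.2028]
```

```bash
python3 -m handwheel '[[0.6,0,0,0,0,0],[0.6,1,0,0,0,0],[0.6,2.2,0,0,0,0],[0.6,3.5,0,0,0,0],[0.6,3.6,0,0,0,0]]';python3 -m handwheel '[[0,0,0,0,0,0],[0,0,0,0,0,0],[0,0,0,0,0,0],[0,0,0,0,0,0],[0,0,0,0,0,0]]'; python3 g.py 0.5618 -0.1376 0.085 -1; cat > ck.py <<'E'
import sys
from h import *
# overlay body (deck circle) and held cover box at z rim
def ck(fn,bx,by,byaw,crop,s=5):
    c=snap('scene',fn); o=bot.get_obs(); e=o['eef_pos']; x0,y0,x1,y1=crop
    a=cv2.resize(cv2.imread('pics/'+fn)[y0:y1,x0:x1],None,fx=s,fy=s,interpolation=cv2.INTER_CUBIC)
    th=np.linspace(0,2*np.pi,60)
    def pl(P,col): cv2.polylines(a,[((proj(c,P)-[x0,y0]+.5)*s).astype(int)],True,col,1)
    pl(np.c_[bx+.039*np.cos(th),by+.039*np.sin(th),0*th+.05],(0,0,255))
    y=np.radians(byaw);R=np.array([[np.cos(y),-np.sin(y)],[np.sin(y),np.cos(y)]])
    for cx,cy,z,h,col in((bx,by,.056,(.015,.024),(0,0,255)),(e[0],e[1],e[2]-.029,(.023,.032),(0,255,0)),(e[0],e[1],e[2]+.046,(.023,.032),(0,255,0))):
        q=(np.array([[1,1],[1,-1],[-1,-1],[-1,1]])*h)@R.T+[cx,cy]; pl(np.c_[q,[z]*4],col)
    cv2.imwrite('pics/o_'+fn,a)
E
python3 -c "
from ck import *
ck('s34.png',.5618,-.1376,-1,(270,140,370,240))"
```

```text
clock: 72.18
eef_pos: [0.5596, -0.1384, 0.11]
tool_rot: [-0.497, 0.506, -0.502, 0.494]
ft_force: [-0.4, 0.7, 0.1]
grip_width: 0.0454
clock: 72.8
eef_pos: [0.5621, -0.1379, 0.113]
tool_rot: [-0.496, 0.504, -0.504, 0.496]
ft_force: [0.6, -0.4, -1.6]
grip_width: 0.0456
row [-0.01, 1.12, -0.01, 0.0, 0.01, -0.0] nrows pos 0.4 rot 0.0 jawyaw now -0.9 q1 -0.24 q6 1.35 pos [ 0.5621 -0.1379  0.113 ]
```

View pics/o_s34.png

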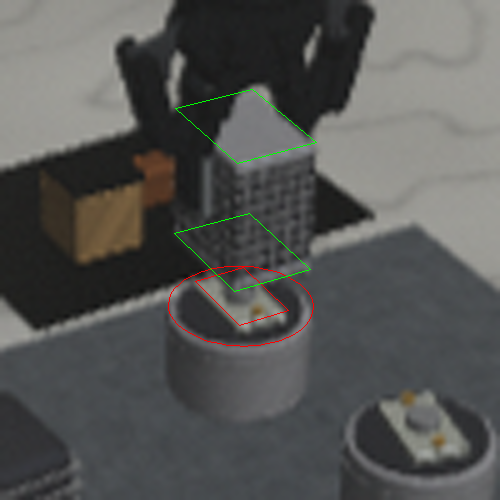

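```bash
python3 -m handwheel '[[-0.01,0.4,0,0,0,0],[-0.01,0.8,0,0,0,0],[-0.01,1.1,0,0,0,0],[-0.01,1.25,0,0,0,0],[-0.01,1.25,0,0,0,0]]';python3 -m handwheel '[[0,0.05,0,0,0,0],[0,0.1,0,0,0,0],[0,0.12,0,0,0,0],[0,0.12,0,0,0,0],[0,0.12,0,0,0,0]]'
```

```text
clock: 73.47
eef_pos: [0.5617, -0.1377, 0.0809]
tool_rot: [-0.496, 0.505, -0.504, 0.495]
ft_force: [0.2, -0.8, 0.0]
grip_width: 0.0451
clock: 74.1
eef_pos: [0.5623, -0.1378, 0.0792]
tool_rot: [0.496, -0.504, 0.504, -0.496]
ft_force: [-1.1, -1.0, 5.5]
grip_width: 0.0455
```

```bash
python3 -m handwheel '[[0,0,0,0,0,0],[0,0,0,0,0,0],[0,0,0,0,0,0],[0,0,0,0,0,0],[0,0,0,0,0,0]]' 0.6;python3 -m handwheel '[[0,-1,0,0,0,0],[0,-2.5,0,0,0,0],[0,-4.5,0,0,0,0],[0,-4.8,0,0,0,0],[0,-4.8,0,0,0,0]]';python3 g.py 0.491 0.3535 0.2 6.5;python3 -c "
from h import *
snap('scene','s35.png');snap('top','t35.png')"
```

```text
clock: 74.72
eef_pos: [0.5619, -0.1377, 0.0783]
tool_rot: [-0.496, 0.504, -0.504, 0.496]
ft_force: [-0.5, 0.1, 0.2]
grip_width: 0.0685
clock: 75.35
eef_pos: [0.5623, -0.1378, 0.1988]
tool_rot: [0.496, -0.504, 0.504, -0.496]
ft_force: [0.3, 0.5, -1.0]
grip_width: 0.0682
row [-19.6, -0.05, -3.18, -0.0, -0.75, 0.0] nrows pos 7.9 rot 0.7 jawyaw now -1.0 q1 -0.24 q6 1.35 pos [ 0.5623 -0.1378  0.1988]
```

View pics/s35.png

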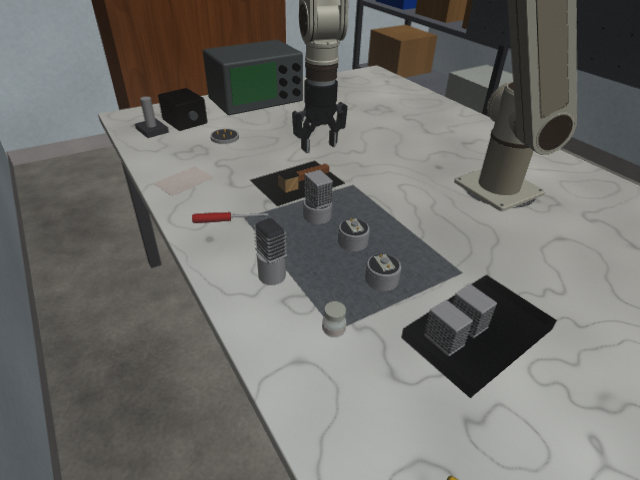

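Right cover is seated at (318,188). Next the middle tray cover.

```bash
python3 -m handwheel '[[-2.4,-0.2,-0.4,0,-0.2,0],[-4.8,-0.2,-0.8,0,-0.4,0],[-7.2,-0.2,-1.2,0,-0.6,0],[-9.6,-0.2,-1.6,0,-0.75,0],[-12,-0.2,-2,0,-0.75,0]]' 0.45;python3 g.py 0.491 0.3535 0.19 6.5
```

```text
clock: 76.08
eef_pos: [0.5155, 0.1645, 0.2016]
tool_rot: [0.529, -0.472, 0.47, -0.526]
ft_force: [0.8, 0.4, 0.3]
grip_width: 0.0616
row [-7.62, 0.46, -0.11, 0.02, 0.0, 0.0] nrows pos 3.1 rot 0.0 jawyaw now 6.5 q1 0.31 q6 1.77 pos [0.5155 0.1645 0.2016]
```

```bash
python3 -m handwheel '[[-2,0.3,0,0,0,0],[-4,0.4,0,0,0,0],[-6,0.4,-0.1,0,0,0],[-7.2,0.4,-0.1,0,0,0],[-7.2,0.4,-0.1,0,0,0]]';python3 -m handwheel '[[0,1,0,0,0,0],[0,2,0,0,0,0],[0,2.4,0,0,0,0],[0,2.4,0,0,0,0],[0,2.4,0,0,0,0]]';python3 g.py 0.491 0.3535 0.0338 6.5
```

```text
clock: 76.7
eef_pos: [0.4925, 0.3432, 0.191]
tool_rot: [0.53, -0.47, 0.469, -0.527]
ft_force: [0.4, -0.2, -0.3]
grip_width: 0.0618
clock: 77.32
eef_pos: [0.4947, 0.3416, 0.1345]
tool_rot: [-0.527, 0.471, -0.471, 0.528]
ft_force: [-0.2, -0.4, 1.0]
grip_width: 0.0619
row [-0.49, 4.03, -0.09, -0.0, 0.0, -0.01] nrows pos 1.6 rot 0.0 jawyaw now 6.5 q1 0.60 q6 2.06 pos [0.4947 0.3416 0.1345]
```

```bash
python3 -m handwheel '[[-0.49,0,-0.09,0,0,0],[-0.49,1.2,-0.09,0,0,0],[-0.49,2.4,-0.09,0,0,0],[-0.49,3.6,-0.09,0,0,0],[-0.49,4,-0.09,0,0,0]]';python3 -m handwheel '[[0,0,0,0,0,0],[0,0,0,0,0,0],[0,0,0,0,0,0],[0,0,0,0,0,0],[0,0,0,0,0,0]]' -1;python3 -m handwheel '[[0,-1,0,0,0,0],[0,-2.5,0,0,0,0],[0,-4.5,0,0,0,0],[0,-6,0,0,0,0],[0,-6.8,0,0,0,0]]';python3 g.py 0.5414 0.005 0.2 -10
```

```text
clock: 77.95
eef_pos: [0.4891, 0.3537, 0.0322]
tool_rot: [0.529, -0.471, 0.47, -0.527]
ft_force: [-0.3, -0.1, -0.2]
grip_width: 0.0616
clock: 78.58
eef_pos: [0.4907, 0.3539, 0.0345]
tool_rot: [-0.527, 0.471, -0.47, 0.528]
ft_force: [-0.5, 0.4, 4.2]
grip_width: 0.0457
clock: 79.2
eef_pos: [0.4911, 0.3538, 0.206]
tool_rot: [-0.527, 0.471, -0.471, 0.529]
ft_force: [0.7, -1.3, -1.1]
grip_width: 0.045
row [14.09, 0.22, 0.41, -0.01, 1.65, -0.01] nrows pos 5.6 rot 1.5 jawyaw now 6.5 q1 0.62 q6 2.08 pos [0.4911 0.3538 0.206 ]
```

```bash
python3 -c "
from h import *
c=snap('top','t36.png')
a=cv2.imread('pics/t36.png')
cv2.imwrite('pics/zt36.png',cv2.convertScaleAbs(cv2.resize(a[250:340,240:430],None,fx=4,fy=4,interpolation=cv2.INTER_CUBIC),alpha=1.6,beta=15))"
```

```text
(no output)
```

View pics/zt36.png

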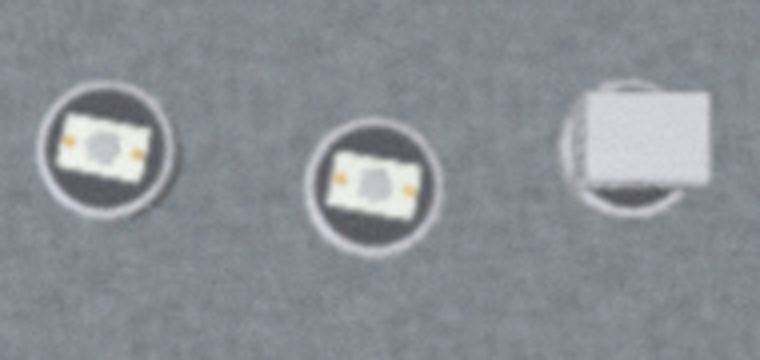

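```bash
python3 -m handwheel '[[2.4,0,0.1,0,0.4,0],[4.8,0,0.2,0,0.8,0],[7.2,0,0.3,0,1.2,0],[9.6,0,0.4,0,1.65,0],[12,0,0.4,0,1.65,0]]'; python3 g.py 0.5414 0.005 0.19 -10
```

```text
clock: 79.88
eef_pos: [0.5341, 0.0545, 0.2024]
tool_rot: [-0.455, 0.542, -0.541, 0.454]
ft_force: [1.0, -0.1, -1.0]
grip_width: 0.0456
row [1.9, 0.49, 0.63, 0.01, 0.0, 0.0] nrows pos 0.8 rot 0.0 jawyaw now -10.0 q1 0.10 q6 1.85 pos [0.5341 0.0545 0.2024]
```

```bash
python3 -m handwheel '[[1.6,0,0.63,0,0,0],[1.6,0,0.63,0,0,0],[1.6,1.2,0.63,0,0,0],[1.6,2.4,0.63,0,0,0],[1.6,2.4,0.63,0,0,0]]';python3 -m handwheel '[[0,0,0,0,0,0],[0,0,0,0,0,0],[0,0,0,0,0,0],[0,0,0,0,0,0],[0,0,0,0,0,0]]'; python3 g.py 0.5414 0.005 0.11 -10
```

```text
clock: 80.5
eef_pos: [0.5402, 0.0153, 0.1404]
tool_rot: [-0.457, 0.543, -0.539, 0.453]
ft_force: [-0.2, 0.8, -1.1]
grip_width: 0.0455
clock: 81.12
eef_pos: [0.5432, 0.0144, 0.1437]
tool_rot: [-0.455, 0.542, -0.541, 0.455]
ft_force: [0.1, 0.9, -1.7]
grip_width: 0.0456
row [0.38, 1.35, -0.0, 0.0, 0.0, -0.0] nrows pos 0.6 rot 0.0 jawyaw now -10.0 q1 0.03 q6 1.77 pos [0.5432 0.0144 0.1437]
```

```bash
python3 -m handwheel '[[0.38,0,0,0,0,0],[0.38,0.6,0,0,0,0],[0.38,1.25,0,0,0,0],[0.38,1.25,0,0,0,0],[0.38,1.25,0,0,0,0]]';python3 g.py 0.5414 0.005 0.082 -10
python3 -c "
from ck import *
ck('s37.png',.5414,.005,-10,(300,160,400,260))"
```

```text
clock: 81.75
eef_pos: [0.5414, 0.0051, 0.112]
tool_rot: [-0.455, 0.542, -0.541, 0.454]
ft_force: [0.9, -0.8, -0.6]
grip_width: 0.0455
row [0.0, 1.2, 0.0, 0.01, 0.0, 0.0] nrows pos 0.5 rot 0.0 jawyaw now -10.0 q1 0.01 q6 1.75 pos [0.5414 0.0051 0.112 ]
```

View pics/o_s37.png

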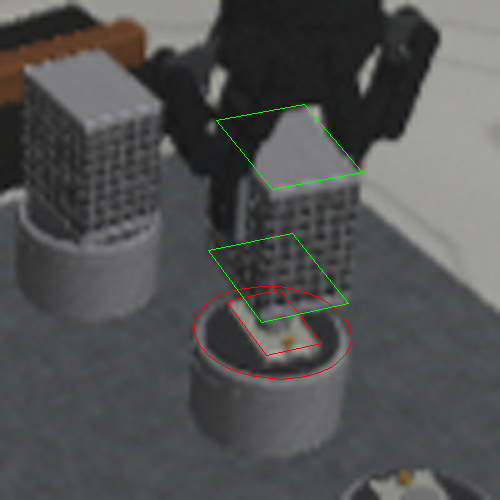

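```bash
python3 -m handwheel '[[0,0.4,0,0,0,0],[0,0.8,0,0,0,0],[0,1.1,0,0,0,0],[0,1.2,0,0,0,0],[0,1.2,0,0,0,0]]';python3 -m handwheel '[[0,0.05,0,0,0,0],[0,0.1,0,0,0,0],[0,0.14,0,0,0,0],[0,0.14,0,0,0,0],[0,0.14,0,0,0,0]]'
```

```text
clock: 82.42
eef_pos: [0.5412, 0.0051, 0.0819]
tool_rot: [-0.455, 0.542, -0.541, 0.454]
ft_force: [0.4, -0.3, -0.7]
grip_width: 0.0454
clock: 83.05
eef_pos: [0.5416, 0.0051, 0.0794]
tool_rot: [-0.455, 0.542, -0.541, 0.455]
ft_force: [-2.0, -0.4, 5.6]
grip_width: 0.0453
```

```bash
python3 -m handwheel '[[0,0,0,0,0,0],[0,0,0,0,0,0],[0,0,0,0,0,0],[0,0,0,0,0,0],[0,0,0,0,0,0]]' 0.6;python3 -m handwheel '[[0,-1,0,0,0,0],[0,-2.5,0,0,0,0],[0,-4.5,0,0,0,0],[0,-4.8,0,0,0,0],[0,-4.8,0,0,0,0]]';python3 g.py 0.5664 0.361 0.2 6.5
```

```text
clock: 83.68
eef_pos: [0.5414, 0.0051, 0.0786]
tool_rot: [-0.455, 0.542, -0.541, 0.454]
ft_force: [0.8, 0.2, -0.6]
grip_width: 0.0682
clock: 84.3
eef_pos: [0.5417, 0.0051, 0.199]
tool_rot: [-0.455, 0.542, -0.542, 0.455]
ft_force: [0.1, -0.8, -0.2]
grip_width: 0.0683
row [-14.19, -0.04, -1.49, -0.0, -1.65, -0.0] nrows pos 5.7 rot 1.5 jawyaw now -10.0 q1 0.01 q6 1.75 pos [0.5417 0.0051 0.199 ]
```

```bash
python3 -m handwheel '[[-2.4,-0.1,-0.2,0,-0.4,0],[-4.8,-0.1,-0.5,0,-0.8,0],[-7.2,-0.1,-0.7,0,-1.2,0],[-9.6,-0.1,-1,0,-1.65,0],[-12,-0.1,-1.3,0,-1.65,0]]' 0.5;python3 g.py 0.5664 0.361 0.13 6.5
```

```text
clock: 84.92
eef_pos: [0.5603, 0.3075, 0.1986]
tool_rot: [0.529, -0.471, 0.47, -0.526]
ft_force: [0.9, -0.8, 0.9]
grip_width: 0.0642
row [-2.1, 2.74, 0.5, 0.03, 0.01, 0.01] nrows pos 1.4 rot 0.0 jawyaw now 6.6 q1 0.50 q6 1.96 pos [0.5603 0.3075 0.1986]
```

```bash
python3 -m handwheel '[[-2,0.5,0.5,0,0,0],[-2,1.5,0.5,0,0,0],[-2,2.5,0.5,0,0,0],[-2,2.5,0.5,0,0,0],[-2,2.5,0.5,0,0,0]]';python3 -m handwheel '[[0,0,0,0,0,0],[0,0,0,0,0,0],[0,0,0,0,0,0],[0,0,0,0,0,0],[0,0,0,0,0,0]]';python3 g.py 0.5664 0.361 0.0335 6.5
```

```text
clock: 85.55
eef_pos: [0.5679, 0.357, 0.1384]
tool_rot: [0.528, -0.471, 0.47, -0.527]
ft_force: [-0.1, -0.1, -0.4]
grip_width: 0.064
clock: 86.18
eef_pos: [0.568, 0.3573, 0.1388]
tool_rot: [0.528, -0.471, 0.47, -0.528]
ft_force: [-0.0, -0.7, 0.6]
grip_width: 0.0642
row [-0.15, 4.21, -0.04, 0.0, 0.0, -0.0] nrows pos 1.7 rot 0.0 jawyaw now 6.5 q1 0.56 q6 2.02 pos [0.568  0.3573 0.1388]
```

```bash
python3 -m handwheel '[[-0.15,0.5,-0.05,0,0,0],[-0.15,1.6,-0.05,0,0,0],[-0.15,2.8,-0.05,0,0,0],[-0.15,3.9,-0.05,0,0,0],[-0.15,4.15,-0.05,0,0,0]]';python3 -m handwheel '[[0,0,0,0,0,0],[0,0,0,0,0,0],[0,0,0,0,0,0],[0,0,0,0,0,0],[0,0,0,0,0,0]]' -1;python3 -m handwheel '[[0,-1,0,0,0,0],[0,-2.5,0,0,0,0],[0,-4.5,0,0,0,0],[0,-6,0,0,0,0],[0,-6.8,0,0,0,0]]';python3 g.py 0.5629 0.1545 0.17 -10.3; python3 -c "
from h import *
c=snap('top','t38.png')
a=cv2.imread('pics/t38.png')
cv2.imwrite('pics/zt38.png',cv2.convertScaleAbs(cv2.resize(a[250:340,240:430],None,fx=4,fy=4,interpolation=cv2.INTER_CUBIC),alpha=1.6,beta=15))"
```

```text
clock: 86.8
eef_pos: [0.564, 0.3598, 0.0315]
tool_rot: [0.53, -0.471, 0.47, -0.526]
ft_force: [0.7, -0.5, 0.5]
grip_width: 0.0643
clock: 87.42
eef_pos: [0.5664, 0.361, 0.0353]
tool_rot: [0.528, -0.471, 0.47, -0.528]
ft_force: [0.2, -0.2, -1.0]
grip_width: 0.0453
clock: 88.05
eef_pos: [0.5673, 0.3614, 0.2084]
tool_rot: [-0.526, 0.471, -0.471, 0.529]
ft_force: [-0.1, -0.3, -1.2]
grip_width: 0.0452
row [8.21, 1.51, -1.12, -0.02, 1.68, -0.02] nrows pos 3.4 rot 1.6 jawyaw now 6.5 q1 0.57 q6 2.02 pos [0.5673 0.3614 0.2084]
```

View pics/zt38.png

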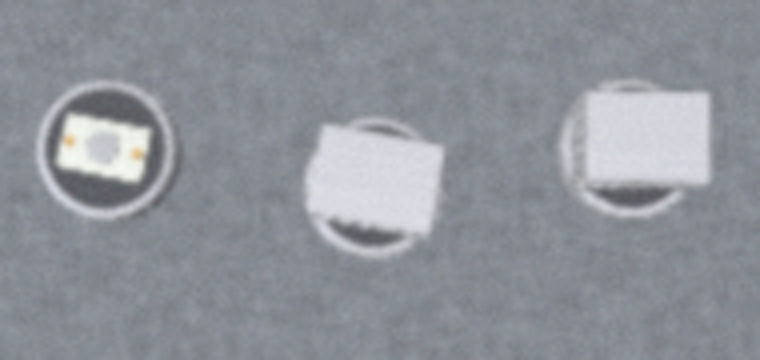

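Mid and right covers are on; the left body is still at (107,149).

```bash
python3 -m handwheel '[[2,0,-0.3,0,0.4,0],[4,0.3,-0.6,0,0.8,0],[6,0.6,-0.9,0,1.2,0],[8.1,1,-1.12,0,1.68,0],[8.1,1,-1.12,0,1.68,0]]';python3 -m handwheel '[[0,0,0,0,0,0],[0,0,0,0,0,0],[0,0,0,0,0,0],[0,0,0,0,0,0],[0,0,0,0,0,0]]';python3 g.py 0.5629 0.1545 0.112 -10.3
```

```text
clock: 88.72
eef_pos: [0.5605, 0.1525, 0.1785]
tool_rot: [-0.453, 0.545, -0.543, 0.45]
ft_force: [0.4, 1.3, -0.7]
grip_width: 0.0456
clock: 89.35
eef_pos: [0.5616, 0.157, 0.1799]
tool_rot: [-0.454, 0.543, -0.542, 0.453]
ft_force: [0.4, 0.3, -0.7]
grip_width: 0.0456
row [0.09, 2.72, 0.07, 0.01, 0.01, -0.0] nrows pos 1.1 rot 0.0 jawyaw now -10.2 q1 0.27 q6 2.02 pos [0.5616 0.157  0.1799]
```

```bash
python3 -m handwheel '[[0.09,0.6,0.07,0,0,0],[0.09,1.6,0.07,0,0,0],[0.09,2.7,0.07,0,0,0],[0.09,2.7,0.07,0,0,0],[0.09,2.7,0.07,0,0,0]]';python3 g.py 0.5629 0.1545 0.0825 -10.3
python3 -c "
from ck import *
ck('s39.png',.5629,.1545,-10.3,(330,200,440,310))"
```

```text
clock: 89.98
eef_pos: [0.5632, 0.1539, 0.1128]
tool_rot: [-0.453, 0.543, -0.543, 0.453]
ft_force: [-0.1, -0.0, -0.8]
grip_width: 0.0456
row [-0.02, 1.21, -0.02, 0.0, 0.0, -0.0] nrows pos 0.5 rot 0.0 jawyaw now -10.3 q1 0.27 q6 2.02 pos [0.5632 0.1539 0.1128]
```

View pics/o_s39.png

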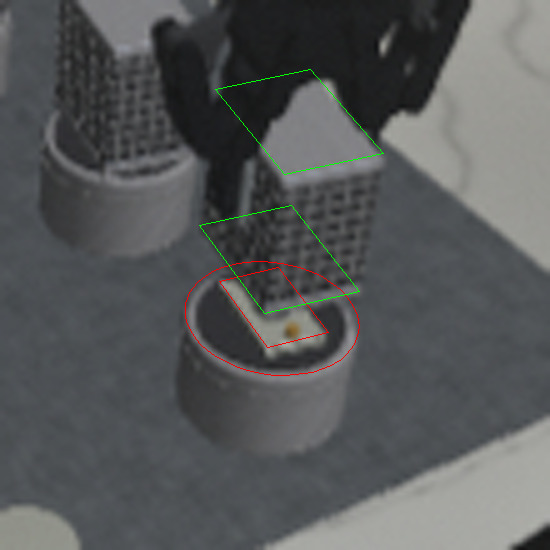

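```bash
python3 -m handwheel '[[-0.02,0.4,0,0,0,0],[-0.02,0.8,0,0,0,0],[-0.02,1.1,0,0,0,0],[-0.02,1.2,0,0,0,0],[-0.02,1.2,0,0,0,0]]';python3 -m handwheel '[[0,0.05,0,0,0,0],[0,0.1,0,0,0,0],[0,0.12,0,0,0,0],[0,0.12,0,0,0,0],[0,0.12,0,0,0,0]]'
```

```text
clock: 90.65
eef_pos: [0.5628, 0.1545, 0.0822]
tool_rot: [-0.454, 0.543, -0.542, 0.453]
ft_force: [0.2, -0.4, -1.3]
grip_width: 0.0453
clock: 91.28
eef_pos: [0.5631, 0.1545, 0.0798]
tool_rot: [-0.453, 0.543, -0.543, 0.453]
ft_force: [0.4, 0.7, 2.3]
grip_width: 0.0456
```

Seated (contact force). Release, retract, inspect.

```bash
python3 -m handwheel '[[0,0,0,0,0,0],[0,0,0,0,0,0],[0,0,0,0,0,0],[0,0,0,0,0,0],[0,0,0,0,0,0]]' 0.6;python3 -m handwheel '[[0,-1,0,0,0,0],[0,-2.5,0,0,0,0],[0,-4.5,0,0,0,0],[0,-6,0,0,0,0],[0,-6,0,0,0,0]]';python3 -m handwheel '[[-2,-0.4,-0.3,0,0,0],[-4,-0.4,-0.6,0,0,0],[-6,-0.4,-0.9,0,0,0],[-8,-0.4,-1.2,0,0,0],[-8,-0.4,-1.2,0,0,0]]'; python3 -c "
from h import *
snap('scene','s40.png');c=snap('top','t40.png')
a=cv2.imread('pics/t40.png')
cv2.imwrite('pics/zt40.png',cv2.convertScaleAbs(cv2.resize(a[250:360,240:440],None,fx=4,fy=4,interpolation=cv2.INTER_CUBIC),alpha=1.6,beta=15))
a=cv2.imread('pics/s40.png')
cv2.imwrite('pics/zs40.png',cv2.resize(a[150:310,240:430],None,fx=4,fy=3.7,interpolation=cv2.INTER_CUBIC))"
```

```text
clock: 91.9
eef_pos: [0.563, 0.1545, 0.0794]
tool_rot: [-0.454, 0.543, -0.542, 0.453]
ft_force: [-0.2, 1.3, 0.9]
grip_width: 0.0684
clock: 92.52
eef_pos: [0.5653, 0.1551, 0.2336]
tool_rot: [0.451, -0.542, 0.544, -0.456]
ft_force: [-0.3, -0.3, 0.3]
grip_width: 0.0682
clock: 93.15
eef_pos: [0.5677, 0.3601, 0.2362]
tool_rot: [-0.456, 0.542, -0.541, 0.453]
ft_force: [0.1, -0.9, -0.6]
grip_width: 0.0686
```

View pics/zs40.png

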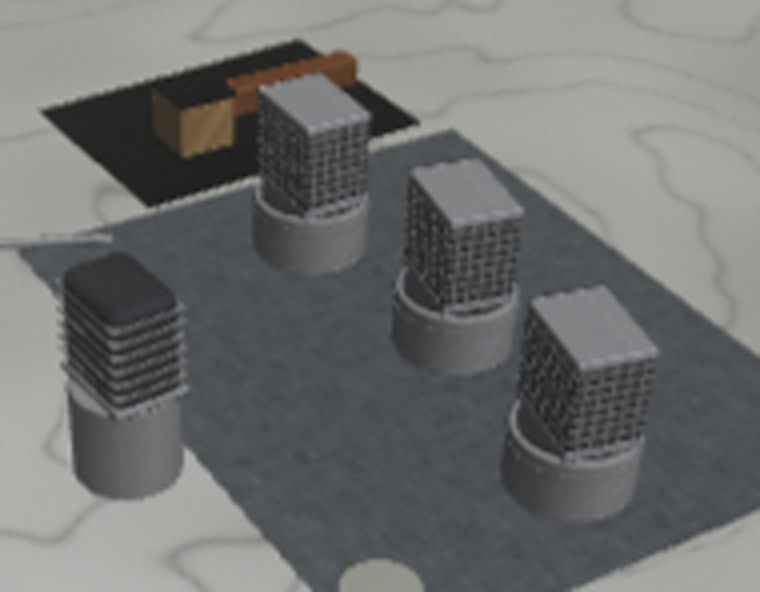

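View pics/zt40.png

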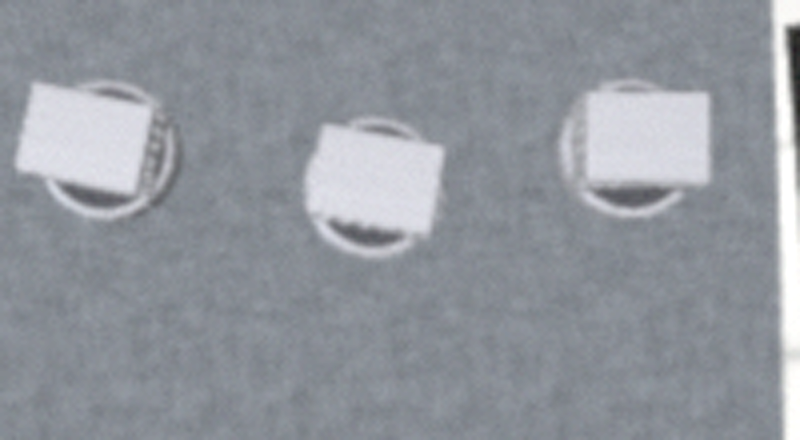

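View pics/t40.png

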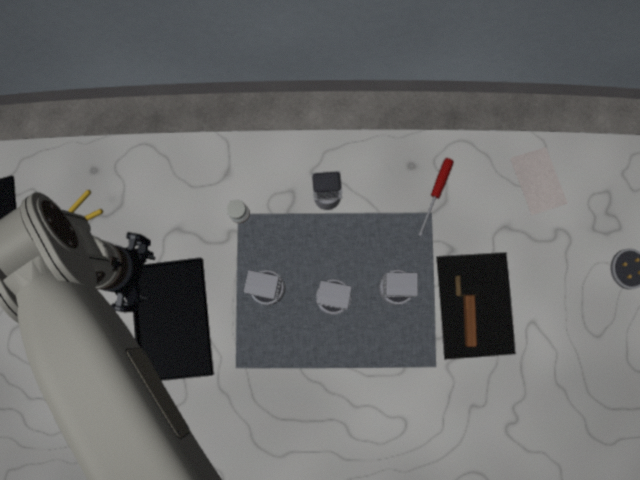

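```bash
python3 -m handwheel '[[0,0,0,0,0,0],[0,0,0,0,0,0],[0,0,0,0,0,0],[0,0,0,0,0,0],[0,0,0,0,0,0]]'; python3 -c "
from workcell import bot
print(bot.job_done())"
```

```text
clock: 93.88
eef_pos: [0.5693, 0.3564, 0.2396]
tool_rot: [-0.453, 0.543, -0.542, 0.453]
ft_force: [-0.1, -0.2, -0.4]
grip_width: 0.0682
the job is handed in; nothing more can be done
None
```

I did the job in the order asked and handed it in at about 94 s. All three covers went into the tray, each pin was driven in with the mallet, the mallet went back on its mat, and every cover went back on a body.

- **Pins:** each pin took three or four blows at up to about 0.5 m/s. I judged "fully home" from the pictures only: further blows no longer moved any pin (picture differences at noise level). I had no direct reading of how far each pin went.
- **Mallet:** it turned in the grip when the pins bottomed out, by about 13° after the first pin. I tilted the tool to keep its face level. It stands on the mat on its original face, roughly 5 mm further along x than where it started.
- **Covers:** the last pictures show all three over their collars with the rims on the decks, matching the contact height I felt when lowering each one. The bodies are standing; the jar, finished microphone and screwdriver look undisturbed.
- **Knocked body:** the middle body was found about 3 cm aside early on, after I had taken its cover off. I measured it again and worked from the new position.
- **Checks that disagreed:** the scene-camera overlays ran about 1 pixel off, and the image fit of the mallet's position in the grip was up to about 10 mm off what the geometry predicts. I handled the second by lowering it onto the mat until I felt contact.

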